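Seat the sample puck in the V nest of the metal analyser

ROBOT

A 6-joint arm with a two-finger parallel gripper is mounted at the origin on the work surface. World frame = base frame: x ahead of the robot, y to its left, z up, the work surface at z = 0. Lengths are in mm, angles in rad, forces in N, time in s.
With the tool pointing down it reaches from about 300 to 875 mm from the base axis. Payload 4.2 kg.
Tool frame: the origin (TCP) lies between the finger pads; the fingertips stand 22 mm ahead of it and the grasp point (between the pads) lies 3 mm ahead of it; z points along the fingers, y is the direction in which the jaws open and shut (so a half turn about z gives the same grasp; the last joint's range is limited). The gripper opens to 85 mm and grips with 20 to 120 N. Pads are 22 mm wide; open, the fingers measure 114 mm over their backs; the gripper's body (76 mm by 85 mm) begins 54 mm behind the grasp point. The pads swing forward as they close: fully open they stand 13 mm farther back than shut.
Start: joints at [1.229, 0.32, 1.565, -0, 1.257, -0.02], TCP at [181.859, 545.496, 253.338] pointing down, gripper open.
Joint ranges: [-3.11, 3.11], [-0.84, 2.01], [0.21, 2.61], [-1.34, 4.49], [0.05, 2.63], [-2.56, 2.56]. Speed limits (rad/s): [2.57, 2.57, 3.14, 3.14, 3.14, 3.14].

INTERFACE

Orientations are given as a unit quaternion [w, x, y, z].
In Python, from bench import sensors, eyes, job_done gives the robot as it stands.
- The arm moves only by the tool servo_tool, never from a script. Its argument "plan" is one flat list of numbers, 4 for each row, row after row: the shift along the tool's x, y, z in cm, then the turn about the tool's z in degrees. A call has 1 to 10 rows; each row shifts and turns the commanded pose from where the row before left it, along the tool's axes as they then stand; what a row does not reach is not made up. A row lasts 1/12 s, in which the tool goes at most 41.7 mm and 7.16 degrees, less where a joint would pass 70% of its speed; a pose out of reach is approached as far as the arm can. A call is refused whole if a number of a shift passes 4.17 or a number of a turn 7.16, either way. A call with a gripper value outside its range is refused whole. "hand" is the opening, from 0 (shut) to 1 (fully open), set as the call begins (left out, the last holds). The fingers move at their own pace and stop on an object; "newtons" is the grip in N (left out, the last holds). Time passes only in rows, so rows that do not move let the fingers close. It gives the time, the measured TCP pose, the force and the opening at its end, in the units of the state.
- sensors.sense(): the state, without advancing time (a new reading comes with each control period).
- eyes.read_camera(name): name is "side" or "top"; returns (picture, depth): 384x512x3 uint8, blue, green, red; 384x512 float32, mm along the optical axis (not along the pixel's ray), 0 where there is no reading.
- eyes.calibration(name): a dict with "camera_matrix" (3x3 intrinsics, pixels), "eye" and "orientation" of the camera in the world. Camera axes: x right, y down, z forward; pixel columns grow to the right and rows downward; lengths in mm; the calibration is good to about 2 mm. A picture is of the moment at which its call begins. calibration takes no time and is no camera call.
- job_done(): hands the job in, once; it reports no verdict.
The state is a dict: "clock": time; "qpos": joint angles; "dq": joint speeds; "joint_efforts": joint torques, N m; "ee_pos": TCP position; "eef_rot": TCP orientation; "ft_force": force on the tool from outside, world axes, zero at the start; "torque": the same for the moment, N m; "opening": opening from 0.0 (shut) to 1.0 (fully open).
Only numpy, scipy, OpenCV 4.12 (cv2) and the standard library are available. Lean on these libraries where they do the work, as an engineer would, in place of code of your own. Each camera call takes 0.05 s, during which the arm holds its last target.

TASK

Load the blue-topped sample puck into the metal analyser: set it upright on the bench in the wide mouth between the two converging guides, slide it in until it lies fully home against both faces of the V, and press it home with about 10 N for a second, never pressing it on the guides with more than 18 N. Then swing the red latch fully closed behind it, let go, and leave the other things on the bench where they are.

Things in the scene. Friction and masses are not known exactly. Their poses are not given: they have to be found in the camera images.
- puck_blue: sample puck to load: upright aluminium cylinder 50 mm in diameter and 32 mm tall with a blue top disc and, on its axis, a blue knob 16 mm in diameter and 20 mm tall (knob from 32 to 52 mm above the underside). 0.2 to 0.4 kg; it slides on the bench with some friction (about 1 to 3 N). Origin: centre of its underside, z up.
- nest: fixed dark steel guides before a white analyser head: rigid upright walls 10 mm thick, 20 mm tall, on the bare bench. Origin: on the bench, on the centre line between the guides; x level, along the push into the V, y left of that, z up. The brass 90-degree V seat is clamped at a depth that differs each time and is not measured: fully home, the puck's centre is at y = 0 and x between 0 and +32 mm.
- probe (a joint): travel (m) of the steel probe pin, 8 mm thick, 12 mm above the bench, that sticks out of the V's apex toward the puck: 0 = fully out, 0.008 = pushed in by a puck that is fully home against both V faces. A very soft spring (0.3 N) brings it out again; it is far too weak to move the puck.
- mouth (a point): middle of the wide open end of the guides, at bench height, at the ends of the rails (x = -90, y = 0 mm in the guides' frame). Here the straight funnel rails are 130 mm apart inside; they narrow to 68 mm apart at x = +4 mm and run on parallel, with the V seat between them; its faces rise 22 mm above the bench and do not give.
- head_front (a point): middle of the upper front edge of the white head, at x = +82, y = 0, z = +55 mm in the guides' frame. The head is 170 mm wide and 55 mm tall from here back to x = +197 mm, then 130 mm tall back to x = +285 mm.
- latch (a joint): angle of the red latch arm (rad): 0 = closed against its end stop, lying across the guides 2 to 34 mm behind the home puck; it starts open, 1.8 to 2.3. Vertical hinge axis at x = -32, y = +62 mm in the guides' frame. The arm is 10 mm wide and lies 21 to 29 mm above the bench. Stiff hinge: it stays where it is left; about 1 N at the post moves it.
- latch_post (a point): point 45 mm above the bench on the axis of the red upright post (14 mm diameter, 29 to 55 mm above the bench) at the latch arm's free end, 72 mm from the hinge axis. In the guides' frame it is at x = -32 - 72 sin(a), y = 62 - 72 cos(a) mm for latch angle a; it closes through the mouth, from the -x side, to x = -32, y = -10 mm.
- puck_yellow: same shape and size as the blue-topped puck but with a yellow top and knob; not to be used. Origin: centre of its underside, z up.
- puck_white: same shape and size as the blue-topped puck but with a white top and knob; not to be used. Origin: centre of its underside, z up.
- dish: open yellow plastic dish, 100 x 75 x 18 mm. Origin: centre of its underside.
- beaker: empty glass cup, 60 mm across the rim, 75 mm tall. Origin: centre of its underside.
- jar: amber glass jar with a black cap, 56 mm in diameter, 70 mm tall. Origin: centre of its underside.
- tweezers: steel tweezers lying flat, 135 mm long along their x, 6 mm thick. Origin: middle of the underside.
There are look-alikes about, which are no part of the job. Leave any green look-alike of the puck_blue alone.

How it is judged:
By the outcome, as a careful person would: the job done as asked, in the order asked, and still so for the second after the job is handed in, with the robot touching nothing.
It also fails if it takes over 72 s, if anything falls off the work surface, if the arm or the gripper's body presses on something with over 40 N, if the wrist force passes 120 N, or if a joint passes its speed limit or range.

## Working session

There is one attempt and no reset: what is moved stays moved. The work goes in short steps, Python scripts to look and compute and a tool call to move; the robot and the scene stay as the last step left them, time stands still between calls to the robot, and variables do not carry over. Pictures are saved under pics/ and viewed, and the job is handed in when it is done.

Besides the shell and the picture viewer there is one more tool, called after "Request:" as name(argument=value, ...), one argument or row to a line, values as JSON. servo_tool: Moves the arm, as the interface text tells. Its arguments: {"type":"object","properties":{"plan":{"type":"array"},"hand":{"type":"number"},"newtons":{"type":"number"}},"required":["plan"]}

```bash
ls; mkdir -p pics
python3 - <<'E'
from bench import sensors, eyes
import cv2,numpy as np
print(sensors.sense())
for n in("top","side"):
    p,d=eyes.read_camera(n); cv2.imwrite(f"pics/{n}0.png",p); np.save(f"pics/{n}0.npy",d); print(n,eyes.calibration(n))
E
```

```text
pics
{'clock': 0.0, 'qpos': array([ 1.22897594e+00,  3.20279003e-01,  1.56567293e+00, -3.51182254e-06,
        1.25736931e+00, -2.00380794e-02]), 'dq': array([-3.52853361e-05,  3.72489309e-04,  7.19505263e-04, -8.34063915e-04,
        2.46036651e-04, -1.46833665e-03]), 'joint_efforts': array([ 2.66737719e-03, -4.15516019e+01, -2.34168899e+01,  2.72486313e-04,
        7.97421177e-03,  1.08379388e-05]), 'ee_pos': array([181.72543407, 545.07585542, 252.49198533]), 'eef_rot': array([-1.53882021e-04,  1.60197318e-01,  9.87084633e-01, -8.50488666e-04]), 'ft_force': array([-0.58586322, -0.99260259,  0.66001309]), 'torque': array([ 0.00033222, -0.03190855, -0.00427652]), 'opening': 1.0021550553391365}
top {'camera_matrix': array([[350.11365027,   0.        , 258.96047657],
       [  0.        , 350.11365027, 190.15655722],
       [  0.        ,   0.        ,   1.        ]]), 'eye': array([ 442.13329226,  -13.8390094 , 1248.92190427]), 'orientation': array([-0.02344323,  0.70730374, -0.70592898,  0.02891564])}
side {'camera_matrix': array([[402.22810271,   0.        , 249.53733808],
       [  0.        , 402.22810271, 187.04318507],
       [  0.        ,   0.        ,   1.        ]]), 'eye': array([ 344.02920511, -648.00122973,  861.81705648]), 'orientation': array([-0.33453538,  0.93181603, -0.12990325,  0.05413042])}
```

View pics/top0.png

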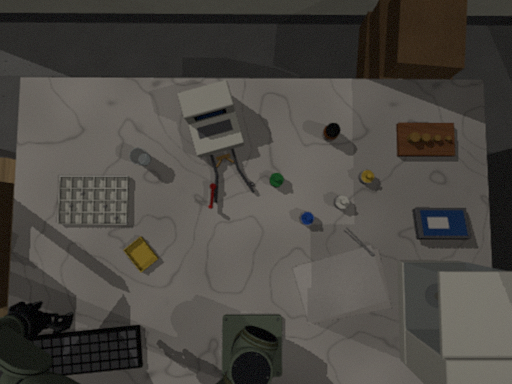

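View pics/side0.png

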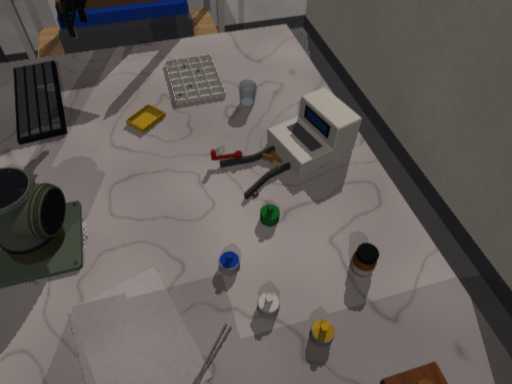

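```bash
cat > h.py <<'E'
import numpy as np,cv2
from scipy.spatial.transform import Rotation as R
from bench import eyes,sensors
def cal(n):
    c=eyes.calibration(n);w,x,y,z=c["orientation"]
    return c["camera_matrix"],c["eye"],R.from_quat([x,y,z,w]).as_matrix()
def ray(n,u,v):
    K,e,M=cal(n);return e,M@np.array([(u-K[0,2])/K[0,0],(v-K[1,2])/K[1,1],1])
def atz(n,u,v,z):
    e,r=ray(n,u,v);return e+r*(z-e[2])/r[2]
def proj(n,P):
    K,e,M=cal(n);q=M.T@(np.array(P,float)-e);return (K@(q/q[2]))[:2]
def tri(t,s):
    (e1,r1),(e2,r2)=ray("top",*t),ray("side",*s)
    A=np.stack([r1,-r2],1);k=np.linalg.lstsq(A,e2-e1,rcond=None)[0]
    a,b=e1+r1*k[0],e2+r2*k[1];return (a+b)/2,np.linalg.norm(a-b)
def crop(src,u0,v0,w,h,k,out):
    p=cv2.imread(src) if isinstance(src,str) else src
    c=cv2.resize(p[v0:v0+h,u0:u0+w],None,fx=k,fy=k,interpolation=cv2.INTER_CUBIC)
    for i in range(0,w,10): cv2.putText(c,str(u0+i),(i*k,8),0,.3,(0,0,255),1);cv2.line(c,(i*k,10),(i*k,14),(0,0,255),1)
    for i in range(0,h,10): cv2.putText(c,str(v0+i),(0,i*k+4),0,.3,(0,0,255),1)
    cv2.imwrite(out,c)
E
python3 -c "
from h import *
crop('pics/top0.png',175,80,90,130,4,'pics/t1.png')
crop('pics/top0.png',200,140,70,72,8,'pics/t2.png')
crop('pics/side0.png',205,85,160,115,5,'pics/s1.png')
crop('pics/top0.png',265,165,50,65,8,'pics/t3.png')
crop('pics/side0.png',210,195,80,90,6,'pics/s3.png')"
```

```text
(no output)
```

View pics/t2.png

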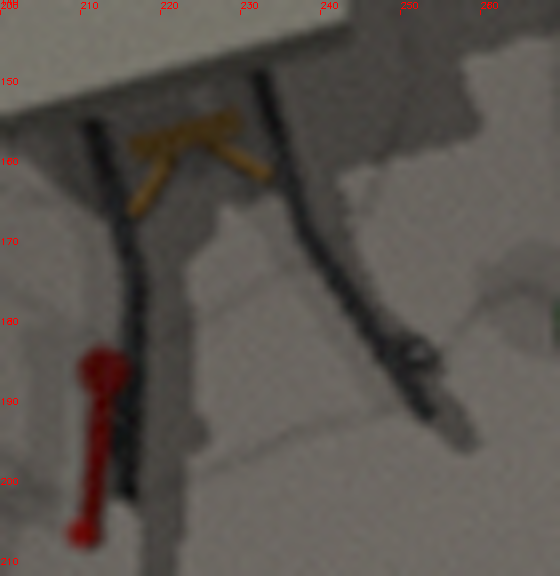

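View pics/t1.png

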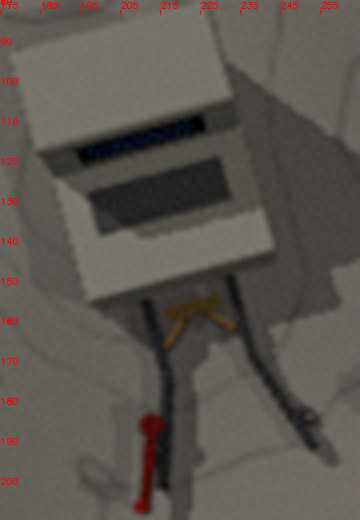

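View pics/s1.png

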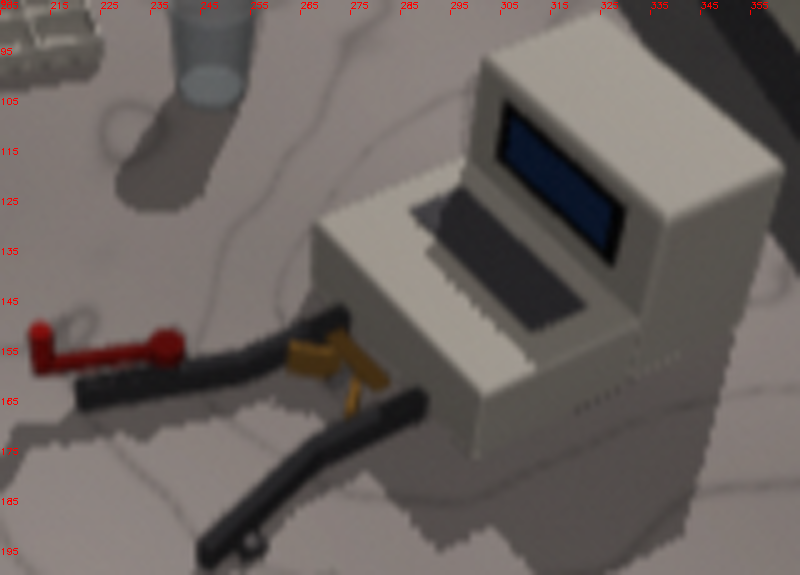

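View pics/t3.png

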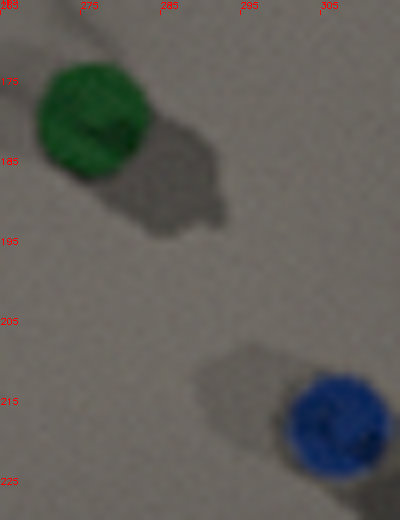

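View pics/s3.png

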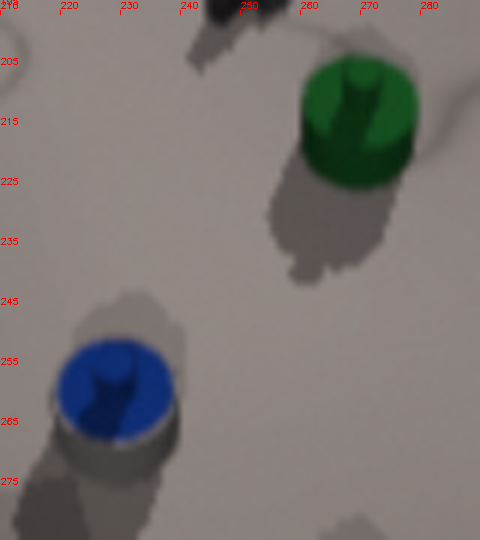

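```bash
cat > fit.py <<'E'
from h import *
from scipy.optimize import least_squares
F=[('top',(197.5,155),(82,85,55)),('top',(243.2,142),(82,-85,55)),('side',(268,129.4),(82,85,55)),('side',(301,164),(82,-85,55)),
('top',(215.3,202),(-90,70,20)),('top',(253.3,191.3),(-90,-70,20)),('top',(237,169.5),(4,-39,20)),('top',(216,174),(4,39,20)),
('side',(246.5,194.5),(-90,-70,20)),('side',(221,163),(-90,70,20)),
('top',(212.5,186),(-32,62,32)),('side',(238.5,153.5),(-32,62,32)),
('top',(210.3,206.5),'post'),('side',(213,150.3),'post')]
def W(p,q):
    c,s=np.cos(p[2]),np.sin(p[2]);return np.array([p[0]+c*q[0]-s*q[1],p[1]+s*q[0]+c*q[1],q[2]])
def res(p):
    r=[]
    for n,uv,q in F:
        if q=='post': q=(-32-72*np.sin(p[3]),62-72*np.cos(p[3]),55)
        r+=list(proj(n,W(p,q))-uv)
    return np.array(r)
if __name__=='__main__':
    s=least_squares(res,[560,100,0.2,2],loss='soft_l1')
    print(s.x); r=res(s.x).reshape(-1,2)
    for f,e in zip(F,r): print(f,e.round(2))
    print('cov',np.sqrt(np.diag(np.linalg.inv(s.jac.T@s.jac)))*1)
    for m,(t,sd) in dict(disc=((307.25,218.1),(229.3,260)),hc=((197.5,155),(268,129.4)),hr=((243.2,142),(301,164)),postt=((210.3,206.5),(213,150.3)),hinge=((212.5,186),(238.5,153.5))).items(): print(m,tri(t,sd))
    print(atz('top',307.25,218.1,32),atz('side',229.3,260,32),atz('side',229.2,254.7,52))
E
python3 fit.py
```

```text
[ 5.97432585e+02  8.78881694e+01  2.85110131e-01 -1.06321552e+01]
('top', (197.5, 155), (82, 85, 55)) [-1.12 -0.2 ]
('top', (243.2, 142), (82, -85, 55)) [ 0.67 -0.75]
('side', (268, 129.4), (82, 85, 55)) [-1.32 -0.79]
('side', (301, 164), (82, -85, 55)) [0.45 0.45]
('top', (215.3, 202), (-90, 70, 20)) [ 0.01 -0.01]
('top', (253.3, 191.3), (-90, -70, 20)) [ 0.35 -0.43]
('top', (237, 169.5), (4, -39, 20)) [ 0.82 -1.65]
('top', (216, 174), (4, 39, 20)) [ 0.56 -0.04]
('side', (246.5, 194.5), (-90, -70, 20)) [-1.26  0.23]
('side', (221, 163), (-90, 70, 20)) [-1.78 -0.82]
('top', (212.5, 186), (-32, 62, 32)) [ 0.11 -0.77]
('side', (238.5, 153.5), (-32, 62, 32)) [-0.55 -0.2 ]
('top', (210.3, 206.5), 'post') [-0.42 -0.86]
('side', (213, 150.3), 'post') [-0.33  0.72]
cov [1.16028463 1.27150382 0.01300223 0.04990961]
disc (array([ 437.54436304, -191.00270194,   33.29640794]), np.float64(3.8905384364941855))
hc (array([653.19273615, 188.27892533,  55.08059843]), np.float64(3.3646417082444313))
hr (array([698.40179763,  31.43019126,  54.97484658]), np.float64(2.060148640401297))
postt (array([476.27929766, 141.53823296,  60.37405675]), np.float64(3.750000075585778))
hinge (array([548.76508089, 138.49138209,  30.92450813]), np.float64(4.207536481184597))
[ 435.62120464 -190.85417037   32.        ] [ 439.61449293 -190.5987616    32.        ] [ 440.48376224 -188.27105878   52.        ]
```

Request:
servo_tool(
  plan=[0,0,0,-6.9,0,0,0,-6.9,0,0,0,-6.9,0,0,0,-6.9,0,0,0,-7],
)

```text
clock: 0.52
ee_pos: [181.8, 545.2, 252.8]
eef_rot: [-0.0, -0.144, 0.99, -0.0]
ft_force: [0.2, -0.2, -0.3]
opening: 0.995
```

```bash
cat >> h.py <<'E'
def tcp():
    s=sensors.sense();w,x,y,z=s["eef_rot"];return s["ee_pos"],R.from_quat([x,y,z,w]).as_matrix(),s
def go(P):  # tool-frame shift cm to world point
    p,M,s=tcp();print('t',s['clock'],'tcp',p.round(1),'yhead',np.degrees(np.arctan2(M[1,1],M[0,1])).round(2),'F',s['ft_force'].round(1),'op',round(s['opening'],3));d=M.T@(np.array(P)-p)/10;print('shift cm',d.round(3));return d
E
python3 - <<'E'
from h import *
go([437.5,-191,130])
import fit
for b in(0,.44):
    fit.F=[(n,(u[0]-b,u[1]-b),q) for n,u,q in fit.F]
    s=fit.least_squares(fit.res,[597,88,.285,1.93],loss='soft_l1');print(b,s.x,s.cost)
E
```

```text
t 0.5167 tcp [181.8 545.2 252.8] yhead 106.51 F [ 0.2 -0.2 -0.3] op 0.995
shift cm [ -3.607 -77.845  12.346]
0 [5.97432583e+02 8.78881683e+01 2.85110075e-01 1.93421533e+00] 6.712810777214768
0.44 [5.97927158e+02 8.96294451e+01 2.85487195e-01 1.93606385e+00] 4.892272146656916
```

Request:
servo_tool(
  plan=[-0.18,-3.9,0,0,-0.18,-3.9,0,0,-0.18,-3.9,0,0,-0.18,-3.9,0,0,-0.18,-3.9,0,0,-0.18,-3.9,0,0,-0.18,-3.9,0,0,-0.18,-3.9,0,0,-0.18,-3.9,0,0,-0.18,-3.9,0,0],
)

```text
clock: 1.35
ee_pos: [307.5, 174.1, 253.2]
eef_rot: [0.0, -0.141, 0.99, 0.0]
ft_force: [1.5, -0.3, 0.1]
opening: 1.0
```

Request:
servo_tool(
  plan=[-0.18,-3.9,0.6,0,-0.18,-3.9,0.6,0,-0.18,-3.9,0.6,0,-0.18,-3.9,0.6,0,-0.18,-3.9,0.6,0,-0.18,-3.9,0.6,0,-0.18,-3.9,0.6,0,-0.18,-3.9,0.6,0,-0.18,-3.9,0.6,0,0,0,0,0],
)

```text
clock: 2.18
ee_pos: [422.8, -162.1, 198.1]
eef_rot: [0.0, -0.138, 0.99, -0.001]
ft_force: [0.2, -0.4, 0.3]
opening: 1.003
```

Run:
```python
from h import *
print(tri((306.81,217.66),(228.85,259.55)),tri((276.06,0),(0,0))[1])
go([438,-189.5,130])
for n in("top","side"):
    p,d=eyes.read_camera(n); crop(p,*((270,185,70,60,8) if n=="top" else (190,205,80,75,7)),f"pics/{n}1.png")
    print(n, proj(n,tcp()[0]+[0,0,-22]))
```

```text
(array([ 437.98321315, -189.39158448,   32.64361413]), np.float64(1.7051410922442989)) 524.6242493560524
t 2.1833 tcp [ 422.8 -162.1  198.1] yhead 105.87 F [ 0.2 -0.4  0.3] op 1.003
shift cm [-0.718 -3.036  6.819]
top [303.84074437 223.03588424]
side [214.87257409 214.32848986]
```

Request:
servo_tool(
  plan=[-0.35,-1.5,3.4,0,-0.35,-1.5,3.4,0,0,0,0,0,0,0,0,0],
)

```text
clock: 2.62
ee_pos: [434.8, -182.0, 130.3]
eef_rot: [-0.002, -0.141, 0.99, 0.002]
ft_force: [-0.2, 0.3, -0.1]
opening: 0.996
```

Run:
```python
from h import *
go([438,-189.5,58])
for n in("top","side"):
    p,d=eyes.read_camera(n); crop(p,*((270,185,70,60,8) if n=="top" else (190,205,80,75,7)),f"pics/{n}2.png")
    print(n, proj(n,tcp()[0]+[0,0,-22]))
```

```text
t 2.6167 tcp [ 434.8 -182.   130.3] yhead 106.2 F [-0.2  0.3 -0.1] op 0.996
shift cm [-0.124 -0.834  7.223]
top [308.09853637 218.20979573]
side [226.01646705 239.33899921]
```

View pics/side2.png

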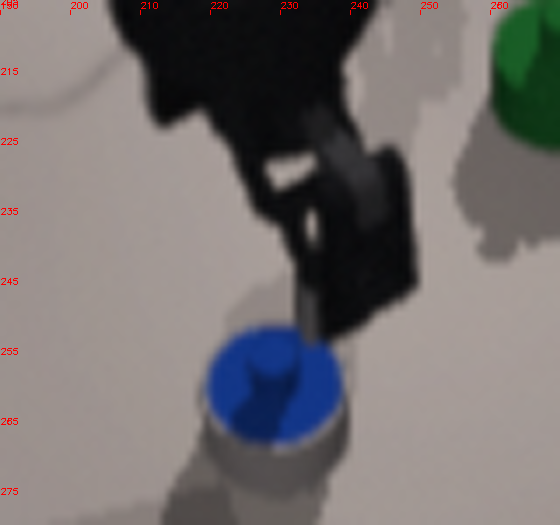

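Request:
servo_tool(
  plan=[-0.12,-0.83,1,0,0,0,1.5,0,0,0,1.5,0,0,0,1.5,0,0,0,1,0,0,0,0.7,0,0,0,0,0],
)

```text
clock: 3.3
ee_pos: [439.3, -190.9, 58.8]
eef_rot: [-0.0, -0.141, 0.99, 0.0]
ft_force: [0.3, -0.4, 0.0]
opening: 0.998
```

Run:
```python
from h import *
go([438,-189.5,58])
for n in("top","side"):
    p,d=eyes.read_camera(n); crop(p,*((270,185,70,60,8) if n=="top" else (190,205,80,75,7)),f"pics/{n}3.png")
```

```text
t 3.3 tcp [ 439.3 -190.9   58.8] yhead 106.19 F [ 0.3 -0.4  0. ] op 0.998
shift cm [0.082 0.172 0.08 ]
```

View pics/side3.png

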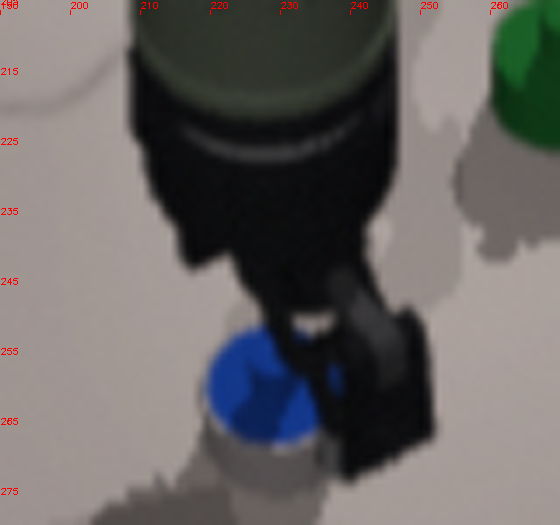

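Request:
servo_tool(
  plan=[0.08,0.17,0.08,0,0,0,0,0,0,0,0,0,0,0,0,0,0,0,0,0,0,0,0,0,0,0,0,0,0,0,0,0],
  hand=0,
  newtons=40,
)

```text
clock: 4.07
ee_pos: [438.5, -190.0, 58.7]
eef_rot: [0.0, -0.141, 0.99, -0.0]
ft_force: [0.0, -0.2, 3.1]
opening: 0.168
```

Run:
```python
from h import *
go([438,-189.5,58])
```

```text
t 4.0667 tcp [ 438.5 -190.    58.7] yhead 106.17 F [ 0.  -0.2  3.1] op 0.168
shift cm [0.033 0.058 0.069]
```

Request:
servo_tool(
  plan=[0,0,-0.5,0,0,0,-1.5,0,0,0,-2.5,0,0,0,-2.5,0,0,0,0,0,0,0,0,0],
)

```text
clock: 4.57
ee_pos: [438.7, -189.9, 129.3]
eef_rot: [0.001, -0.141, 0.99, -0.001]
ft_force: [-0.6, -0.5, -2.3]
opening: 0.167
```

```bash
cat >> h.py <<'E'
NX,NY,NA=597.9,89.6,0.2855
def N(x,y,z): return np.array([NX+np.cos(NA)*x-np.sin(NA)*y,NY+np.sin(NA)*x+np.cos(NA)*y,z])
def inN(P): d=np.array(P)-[NX,NY,0];return np.array([np.cos(NA)*d[0]+np.sin(NA)*d[1],-np.sin(NA)*d[0]+np.cos(NA)*d[1],d[2]])
E
python3 - <<'E'
from h import *
print(N(-58,0,0)); go(N(-58,0,128))
for n in("top","side"):
    p,d=eyes.read_camera(n); crop(p,*((270,185,70,60,8) if n=="top" else (190,205,80,75,7)),f"pics/{n}4.png")
E
```

```text
[542.24778467  73.26503968   0.        ]
t 4.5667 tcp [ 438.7 -189.9  129.3] yhead 106.16 F [-0.6 -0.5 -2.3] op 0.167
shift cm [-17.272  22.399   0.131]
```

View pics/side4.png

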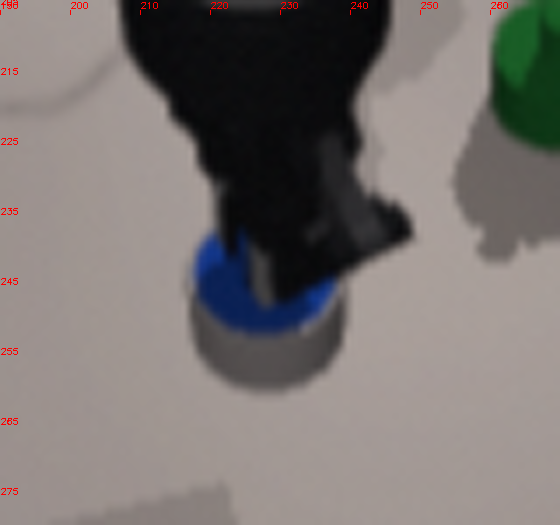

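Puck is held and lifted (bottom front edge about (228,260), Fz −2.3 N is its weight). Moving to above the mouth.

Request:
servo_tool(
  plan=[-1.0,1.2,0,0,-2.0,2.6,0,0,-2.3,3.0,0,0,-2.3,3.0,0,0,-2.3,3.0,0,0,-2.3,3.0,0,0,-2.3,3.0,0,0,-1.8,2.4,0,0,-1.0,1.2,0,0,0,0,0,0],
)

```text
clock: 5.5
ee_pos: [542.5, 76.6, 126.6]
eef_rot: [-0.001, -0.142, 0.99, 0.001]
ft_force: [-0.6, -0.3, -2.8]
opening: 0.165
```

Request:
servo_tool(
  plan=[0,0,0,0,0,0,0,0],
)

```text
clock: 5.67
ee_pos: [540.8, 72.8, 127.1]
eef_rot: [-0.002, -0.141, 0.99, -0.0]
ft_force: [0.4, -1.3, -1.2]
opening: 0.165
```

Run:
```python
from h import *
go(N(-58,0,62))
print(inN(tcp()[0]))
for n in("top","side"):
    p,d=eyes.read_camera(n); crop(p,*((195,140,75,72,8) if n=="top" else (205,120,100,80,8)),f"pics/{n}5.png")
    P=tcp()[0]; print(n, proj(n,P+[0,0,-26.7]), proj(n,P+[0,0,-58.7]))
```

```text
t 5.6667 tcp [540.8  72.8 127.1] yhead 106.16 F [ 0.4 -1.3 -1.2] op 0.165
shift cm [-1.710e-01 -1.000e-03  6.512e+00]
[-5.94834643e+01 -5.92695363e-03  1.27126399e+02]
top [230.02336912 185.94723763] [230.72972487 186.76114667]
side [241.29483162 152.77623004] [241.31639638 161.10481996]
```

View pics/side5.png

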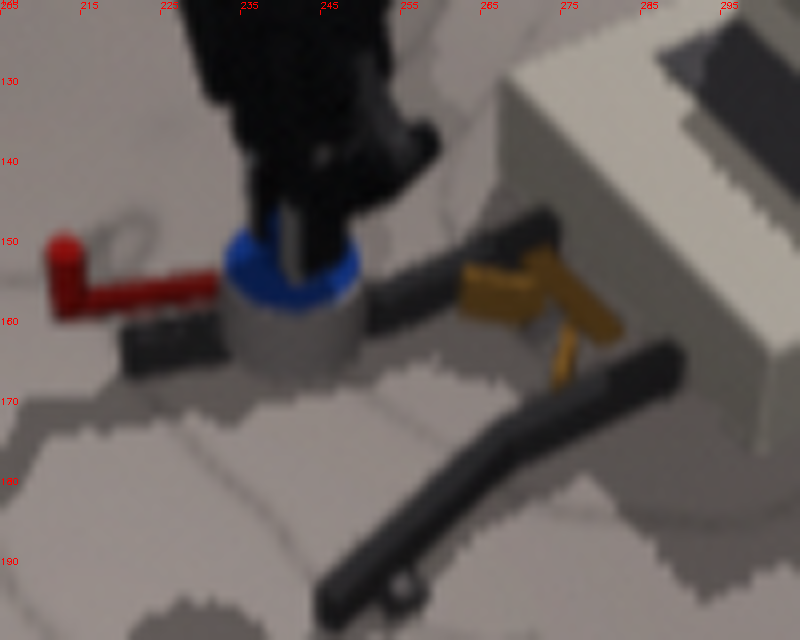

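View pics/top5.png

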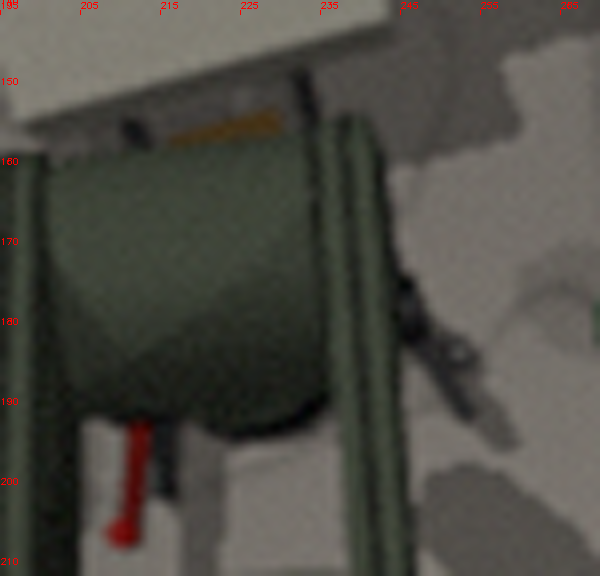

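Request:
servo_tool(
  plan=[-0.17,0,1.0,0,0,0,2.0,0,0,0,2.0,0,0,0,1.2,0,0,0,0.4,0,0,0,0,0,0,0,0,0],
)

```text
clock: 6.35
ee_pos: [544.0, 73.6, 62.6]
eef_rot: [0.0, -0.14, 0.99, 0.0]
ft_force: [-0.3, 0.6, -1.7]
opening: 0.166
```

Run:
```python
from h import *
go(N(-58,0,58.7))
```

```text
t 6.35 tcp [544.   73.6  62.6] yhead 106.12 F [-0.3  0.6 -1.7] op 0.166
shift cm [0.176 0.014 0.393]
```

Request:
servo_tool(
  plan=[0,0,0.2,0,0,0,0.15,0,0,0,0,0],
)

```text
clock: 6.6
ee_pos: [543.9, 74.0, 59.4]
eef_rot: [0.0, -0.141, 0.99, 0.0]
ft_force: [0.1, 0.0, -3.2]
opening: 0.164
```

Run:
```python
from h import *
go(N(-58,0,58.7))
```

```text
t 6.6 tcp [543.9  74.   59.4] yhead 106.16 F [ 0.1  0.  -3.2] op 0.164
shift cm [ 0.181 -0.022  0.069]
```

Request:
servo_tool(
  plan=[0,0,0.08,0,0,0,0,0,0,0,0,0],
)

```text
clock: 6.85
ee_pos: [544.1, 74.0, 58.7]
eef_rot: [0.001, -0.141, 0.99, -0.0]
ft_force: [0.3, -0.6, 2.0]
opening: 0.166
```

Run:
```python
from h import *
go(N(-12,0,58.7))
```

```text
t 6.85 tcp [544.1  74.   58.7] yhead 106.17 F [ 0.3 -0.6  2. ] op 0.166
shift cm [-4.399e+00 -3.000e-03  1.000e-02]
```

On the bench in the mouth (Fz went from −3.2 to +2 N). Slide in gripped, gently, to about x = −12.

Request:
servo_tool(
  plan=[-0.4,0,0,0,-0.6,0,0,0,-0.7,0,0,0,-0.7,0,0,0,-0.7,0,0,0,-0.6,0,0,0,-0.4,0,0,0,-0.3,0,0,0,0,0,0,0],
)

```text
clock: 7.6
ee_pos: [586.4, 86.4, 58.7]
eef_rot: [0.0, -0.141, 0.99, 0.0]
ft_force: [-0.0, 0.2, 1.1]
opening: 0.166
```

Run:
```python
from h import *
go(N(-12,0,58.7))
print(inN(tcp()[0]))
for n in("side",):
    p,d=eyes.read_camera(n); crop(p,*((195,140,75,72,8) if n=="top" else (205,120,100,80,8)),f"pics/{n}6.png")
```

```text
t 7.6 tcp [586.4  86.4  58.7] yhead 106.17 F [-0.   0.2  1.1] op 0.166
shift cm [ 0.003 -0.02   0.003]
[-11.97113136   0.20174898  58.72636209]
```

View pics/side6.png

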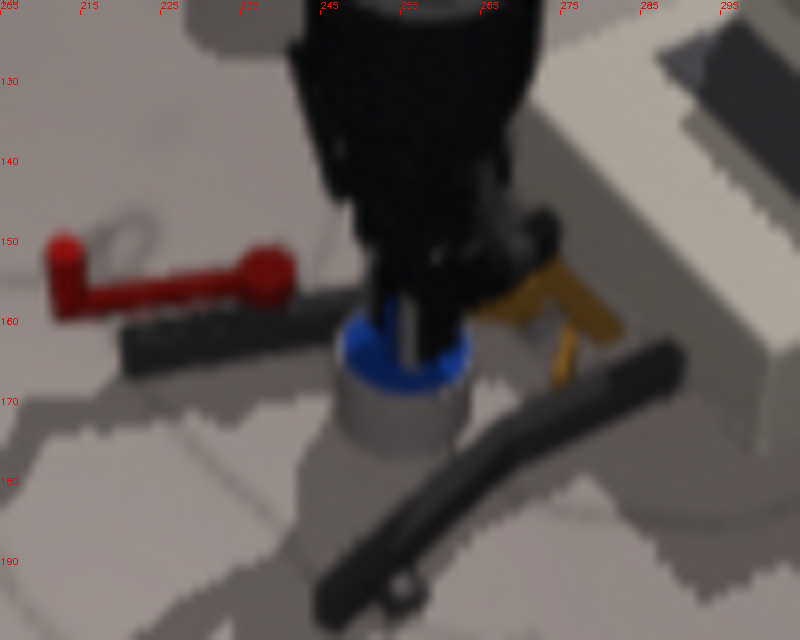

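Request:
servo_tool(
  plan=[0,0,0,0,0,0,0,0,0,0,0,0,0,0,0,0,0,0,-0.5,0,0,0,-1.5,0,0,0,-1.8,0,0,0,0,0],
  hand=0.5,
)

```text
clock: 8.32
ee_pos: [588.2, 86.6, 99.6]
eef_rot: [0.003, -0.141, 0.99, 0.0]
ft_force: [1.2, 0.2, 1.1]
opening: 0.499
```

Request:
servo_tool(
  plan=[1.5,0,0,0,2,0,0,0,1.9,0,0,0,0,0,0,0,0,0,0,0,0,0,0,0,0,0,0,0],
  hand=0,
)

```text
clock: 8.9
ee_pos: [535.4, 71.5, 96.3]
eef_rot: [0.001, -0.141, 0.99, 0.0]
ft_force: [0.2, 0.4, -0.5]
opening: -0.002
```

Run:
```python
from h import *
go(N(-66,0,27))
print(inN(tcp()[0]))
for n in("side",):
    p,d=eyes.read_camera(n); crop(p,*((195,140,75,72,8) if n=="top" else (205,120,100,80,8)),f"pics/{n}7.png")
```

```text
t 8.9 tcp [535.4  71.5  96.3] yhead 106.17 F [ 0.2  0.4 -0.5] op -0.002
shift cm [ 0.098 -0.021  6.929]
[-65.12435469   0.21524678  96.29214574]
```

View pics/side7.png

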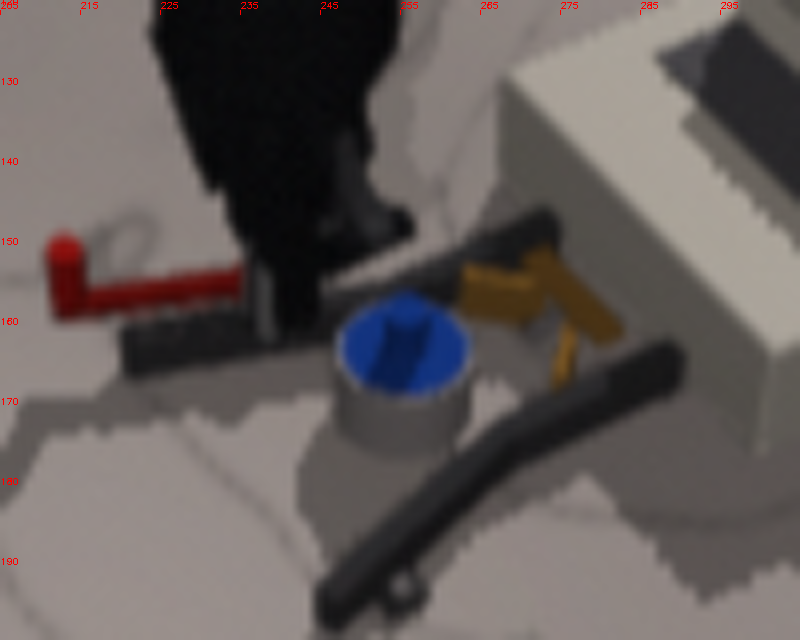

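Request:
servo_tool(
  plan=[0.1,0,1.5,0,0,0,2,0,0,0,2,0,0,0,1.0,0,0,0,0.4,0,0,0,0,0,0,0,0,0],
)

```text
clock: 9.53
ee_pos: [533.9, 71.1, 27.6]
eef_rot: [0.001, -0.141, 0.99, 0.0]
ft_force: [0.8, 0.4, -0.5]
opening: -0.001
```

Run:
```python
from h import *
print('puck by side',inN(atz('side',254.9,162.7,32)))
go(N(-50,0,27))
print(inN(tcp()[0]))
for n in("side",):
    p,d=eyes.read_camera(n); crop(p,*((195,140,75,72,8) if n=="top" else (205,120,100,80,8)),f"pics/{n}8.png")
```

```text
puck by side [-11.58253683   3.82635039  32.        ]
t 9.5333 tcp [533.9  71.1  27.6] yhead 106.17 F [ 0.8  0.4 -0.5] op -0.001
shift cm [-1.666 -0.02   0.063]
[-66.65868814   0.25596078  27.61728436]
```

View pics/side8.png

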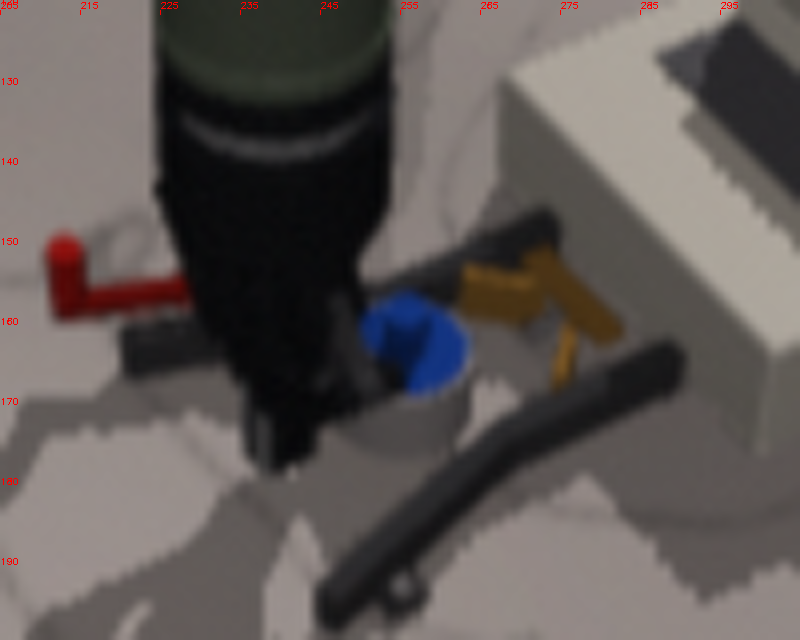

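Run:
```python
from h import *
for u in [(215.9,166.1),(232.8,161.5),(222.8,157)]: print(inN(atz('top',*u,22)))
```

```text
[30.29830306 31.98822761 22.        ]
[ 29.42313993 -29.74800904  22.        ]
[54.71469335 -0.21952304 22.        ]
```

Request:
servo_tool(
  plan=[-0.4,0,0,0,-0.6,0,0,0,-0.5,0,0,0,-0.3,0,0,0,0,0,0,0,0,0,0,0],
)

```text
clock: 10.08
ee_pos: [550.8, 76.1, 27.3]
eef_rot: [0.0, -0.141, 0.99, 0.0]
ft_force: [-0.3, -0.5, -0.4]
opening: -0.004
```

```bash
cat >> h.py <<'E'
def st():
    p,M,s=tcp();f=M.T@s['ft_force'];print(round(s['clock'],2),'N',inN(p).round(2),'tool F',f.round(2),'moment',(M.T@s['torque']).round(2))
E
python3 -c "
from h import *
st()"
```

```text
10.08 N [-49.02   0.28  27.26] tool F [ 0.42 -0.4   0.35] moment [0.02 0.   0.03]
```

Request:
servo_tool(
  plan=[-0.2,0,0,0,-0.3,0,0,0,-0.3,0,0,0,-0.3,0,0,0,-0.3,0,0,0,-0.2,0,0,0,-0.1,0,0,0,0,0,0,0],
)

```text
clock: 10.75
ee_pos: [567.3, 80.8, 27.2]
eef_rot: [0.0, -0.141, 0.99, 0.0]
ft_force: [-0.0, -0.7, -0.3]
opening: 0.005
```

Run:
```python
from h import *
st()
p,d=eyes.read_camera('side'); crop(p,205,120,100,80,8,"pics/s9.png")
```

```text
10.75 N [-31.88   0.2   27.18] tool F [ 0.23 -0.68  0.34] moment [ 0.   -0.01 -0.01]
```

View pics/s9.png

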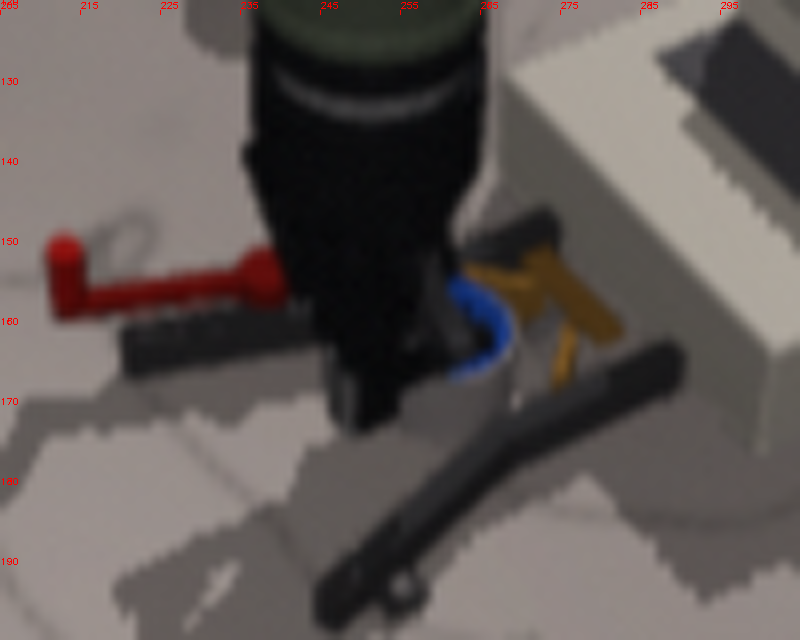

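Request:
servo_tool(
  plan=[-0.15,0,0,0,-0.15,0,0,0,-0.15,0,0,0,-0.15,0,0,0,0,0,0,0],
)

```text
clock: 11.22
ee_pos: [573.0, 82.5, 27.3]
eef_rot: [0.0, -0.141, 0.99, 0.0]
ft_force: [-0.7, -0.3, 1.3]
opening: -0.001
```

```bash
python3 -c "
from h import *
st()"
```

```text
11.22 N [-25.95   0.18  27.25] tool F [ 0.81 -0.12 -1.31] moment [ 0.03  0.05 -0.01]
```

Request:
servo_tool(
  plan=[-0.1,0,0,0,-0.1,0,0,0,-0.05,0,0,0],
)

```text
clock: 11.47
ee_pos: [575.0, 83.1, 27.2]
eef_rot: [0.0, -0.141, 0.99, 0.0]
ft_force: [-1.1, -1.3, 0.4]
opening: -0.001
```

```bash
python3 -c "
from h import *
st()"
```

```text
11.47 N [-23.79   0.17  27.21] tool F [ 1.42 -0.91 -0.42] moment [-0.01  0.25  0.02]
```

Request:
servo_tool(
  plan=[-0.07,0,0,0,-0.07,0,0,0,0,0,0,0],
)

```text
clock: 11.72
ee_pos: [576.5, 83.5, 27.2]
eef_rot: [0.0, -0.141, 0.99, 0.0]
ft_force: [-1.7, -1.0, 1.3]
opening: -0.003
```

Request:
servo_tool(
  plan=[-0.07,0,0,0,-0.07,0,0,0,0,0,0,0],
)

```text
clock: 11.97
ee_pos: [577.8, 83.9, 27.2]
eef_rot: [0.0, -0.141, 0.99, 0.0]
ft_force: [-1.0, 0.8, 0.3]
opening: -0.001
```

Request:
servo_tool(
  plan=[-0.06,0,0,0,-0.06,0,0,0,0,0,0,0],
)

```text
clock: 12.22
ee_pos: [578.9, 84.2, 27.2]
eef_rot: [0.0, -0.141, 0.99, 0.0]
ft_force: [-1.8, -1.2, 0.4]
opening: 0.003
```

```bash
python3 -c "
from h import *
st()
p,d=eyes.read_camera('side'); crop(p,205,120,100,80,8,'pics/s10.png')
p,d=eyes.read_camera('top'); crop(p,195,140,75,72,8,'pics/t10.png')"
```

```text
12.22 N [-19.72   0.17  27.19] tool F [ 2.04 -0.68 -0.39] moment [-0.01  0.17  0.02]
```

View pics/s10.png

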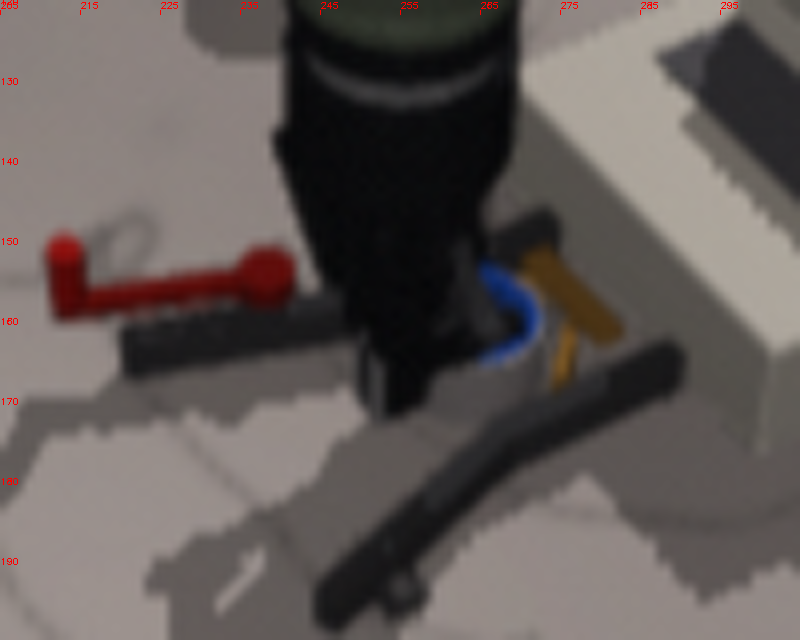

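Request:
servo_tool(
  plan=[-0.05,0,0,0,-0.05,0,0,0,0,0,0,0],
)

```text
clock: 12.57
ee_pos: [579.8, 84.5, 27.2]
eef_rot: [0.0, -0.141, 0.99, 0.0]
ft_force: [-1.8, 0.7, 0.5]
opening: 0.002
```

Request:
servo_tool(
  plan=[-0.05,0,0,0,-0.05,0,0,0,0,0,0,0],
)

```text
clock: 12.82
ee_pos: [580.8, 84.8, 27.2]
eef_rot: [0.0, -0.141, 0.99, 0.0]
ft_force: [-0.6, -0.1, 1.0]
opening: -0.001
```

Request:
servo_tool(
  plan=[-0.05,0,0,0,-0.05,0,0,0,0,0,0,0],
)

```text
clock: 13.07
ee_pos: [581.8, 85.1, 27.2]
eef_rot: [0.0, -0.141, 0.99, 0.0]
ft_force: [-1.6, -0.3, 0.6]
opening: -0.006
```

Request:
servo_tool(
  plan=[-0.05,0,0,0,-0.05,0,0,0,0,0,0,0],
)

```text
clock: 13.32
ee_pos: [582.7, 85.3, 27.2]
eef_rot: [0.0, -0.141, 0.99, 0.0]
ft_force: [-1.1, -0.2, 1.6]
opening: -0.001
```

Request:
servo_tool(
  plan=[-0.05,0,0,0,-0.05,0,0,0,0,0,0,0],
)

```text
clock: 13.57
ee_pos: [583.3, 85.5, 27.2]
eef_rot: [-0.0, -0.141, 0.99, -0.0]
ft_force: [-2.5, -1.1, 2.5]
opening: -0.002
```

```bash
python3 -c "
from h import *
st()"
```

```text
13.57 N [-15.12   0.16  27.2 ] tool F [ 2.76 -0.36 -2.5 ] moment [ 0.02  0.42 -0.01]
```

Request:
servo_tool(
  plan=[-0.05,0,0,0,0,0,0,0,0,0,0,0],
)

```text
clock: 13.82
ee_pos: [583.4, 85.5, 27.2]
eef_rot: [-0.001, -0.141, 0.99, -0.0]
ft_force: [-5.7, -2.6, 3.8]
opening: 0.001
```

```bash
python3 -c "
from h import *
st()"
```

```text
13.82 N [-15.11   0.15  27.17] tool F [ 6.19 -0.92 -3.81] moment [0.05 0.8  0.02]
```

Request:
servo_tool(
  plan=[-0.04,0,0,0,0,0,0,0,0,0,0,0],
)

```text
clock: 14.07
ee_pos: [583.4, 85.5, 27.2]
eef_rot: [-0.001, -0.141, 0.99, -0.0]
ft_force: [-5.7, -1.6, 4.6]
opening: -0.001
```

```bash
python3 -c "
from h import *
st()
p,d=eyes.read_camera('side'); crop(p,205,120,100,80,8,'pics/s11.png')"
```

```text
14.07 N [-15.07   0.17  27.17] tool F [ 5.92  0.05 -4.62] moment [ 0.05  0.9  -0.  ]
```

View pics/s11.png

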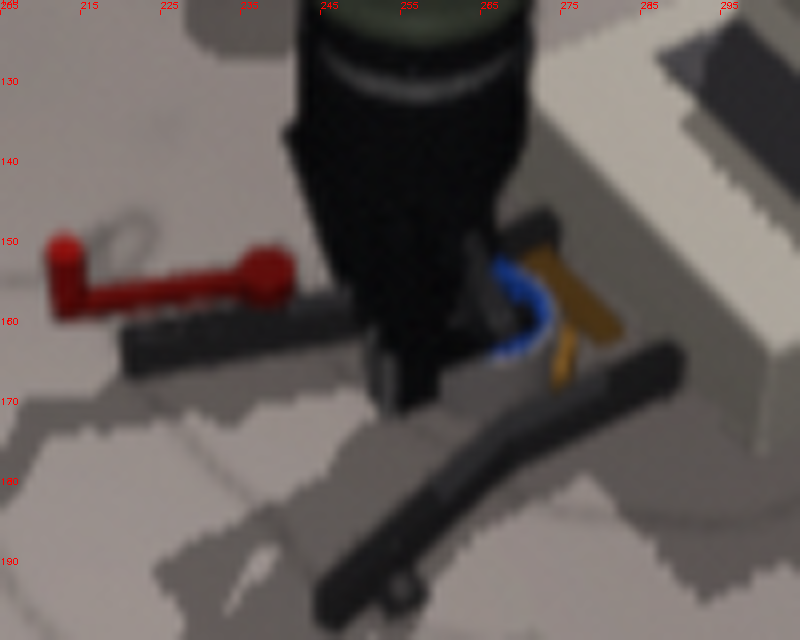

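Request:
servo_tool(
  plan=[-0.04,0,0,0,0,0,0,0],
)

```text
clock: 14.28
ee_pos: [583.4, 85.5, 27.1]
eef_rot: [-0.002, -0.141, 0.99, -0.0]
ft_force: [-6.3, -2.8, 4.4]
opening: -0.001
```

```bash
python3 -c "
from h import *
st()"
```

```text
14.28 N [-15.07   0.15  27.15] tool F [ 6.86 -0.93 -4.39] moment [ 0.01  1.01 -0.04]
```

Request:
servo_tool(
  plan=[0,0,0,0],
)

```text
clock: 14.37
ee_pos: [583.4, 85.5, 27.1]
eef_rot: [-0.002, -0.141, 0.99, -0.0]
ft_force: [-6.0, -1.7, 5.9]
opening: 0.001
```

```bash
python3 -c "
from h import *
st()"
```

```text
14.37 N [-15.09   0.17  27.14] tool F [ 6.26  0.01 -5.88] moment [0.03 1.02 0.01]
```

Request:
servo_tool(
  plan=[-0.05,0,0,0,-0.03,0,0,0,0,0,0,0],
)

```text
clock: 14.62
ee_pos: [583.4, 85.5, 27.1]
eef_rot: [-0.002, -0.141, 0.99, -0.0]
ft_force: [-7.4, -2.8, 6.0]
opening: 0.002
```

```bash
python3 -c "
from h import *
st()"
```

```text
14.62 N [-15.01   0.18  27.1 ] tool F [ 7.93 -0.65 -5.95] moment [0.11 1.32 0.05]
```

Request:
servo_tool(
  plan=[0,0,0,0,0,0,0,0],
)

```text
clock: 14.78
ee_pos: [583.5, 85.5, 27.1]
eef_rot: [-0.002, -0.141, 0.99, -0.0]
ft_force: [-8.8, -2.8, 6.0]
opening: 0.002
```

```bash
python3 -c "
from h import *
st()"
```

```text
14.78 N [-15.01   0.16  27.12] tool F [ 9.28 -0.25 -6.  ] moment [0.12 1.23 0.02]
```

Request:
servo_tool(
  plan=[-0.03,0,0,0,0,0,0,0,0,0,0,0,0,0,0,0,0,0,0,0],
)

```text
clock: 15.2
ee_pos: [583.5, 85.5, 27.1]
eef_rot: [-0.003, -0.141, 0.99, -0.0]
ft_force: [-9.1, -3.5, 7.6]
opening: 0.003
```

```bash
python3 -c "
from h import *
st()"
```

```text
15.2 N [-15.     0.15  27.11] tool F [ 9.78 -0.87 -7.52] moment [ 0.11  1.35 -0.03]
```

Request:
servo_tool(
  plan=[-0.01,0,0,0,0,0,0,0,0,0,0,0,0,0,0,0,0,0,0,0,0,0,0,0,0,0,0,0,0,0,0,0,0,0,0,0,0,0,0,0],
)

```text
clock: 16.03
ee_pos: [583.5, 85.6, 27.1]
eef_rot: [-0.003, -0.141, 0.99, -0.0]
ft_force: [-8.9, -4.2, 6.9]
opening: -0.004
```

```bash
python3 -c "
from h import *
st()"
```

```text
16.03 N [-15.     0.19  27.11] tool F [ 9.78 -1.5  -6.89] moment [0.13 1.36 0.02]
```

Request:
servo_tool(
  plan=[0.2,0,0,0,0.6,0,0,0,1.2,0,0,0,1.5,0,0,0,1.5,0,0,0,0.5,0,-1.5,0,0.5,0,-2.5,0,0,0,-3,0,0,0,-2,0,0,0,0,0],
)

```text
clock: 16.87
ee_pos: [532.2, 70.1, 121.8]
eef_rot: [0.006, -0.141, 0.99, -0.0]
ft_force: [0.1, -0.4, 0.3]
opening: -0.001
```

```bash
python3 -c "
from h import *
st()
go(N(-99.2,87.7,110))
p,d=eyes.read_camera('side'); crop(p,205,120,100,80,8,'pics/s12.png')
p,d=eyes.read_camera('top'); crop(p,195,140,75,72,8,'pics/t12.png')"
```

```text
16.87 N [-68.55  -0.2  121.81] tool F [ 0.01 -0.44 -0.27] moment [-0.01  0.03 -0.03]
t 16.8667 tcp [532.2  70.1 121.8] yhead 106.16 F [ 0.1 -0.4  0.3] op -0.001
shift cm [3.109 8.781 1.127]
```

View pics/s12.png

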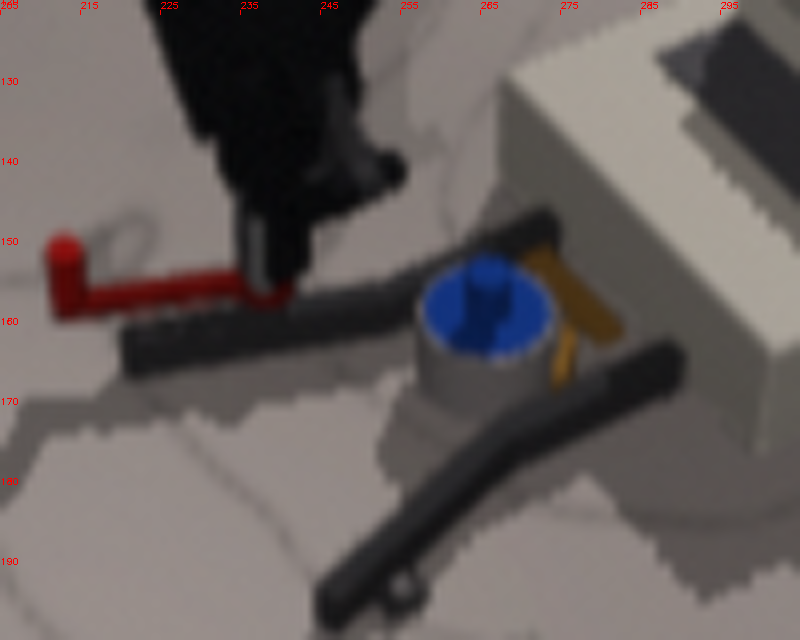

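View pics/t12.png

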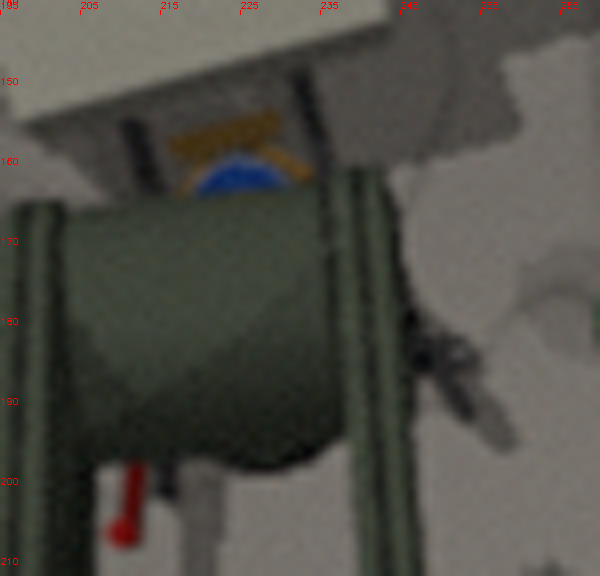

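Request:
servo_tool(
  plan=[0.5,1.4,0,0,0.8,2.2,0.2,0,0.8,2.2,0.2,0,0.6,1.8,0.2,0,0.4,1.2,0,0,0,0,0,0,0,0,0,0],
  hand=0.6,
)

```text
clock: 17.55
ee_pos: [473.6, 145.9, 110.6]
eef_rot: [-0.0, -0.141, 0.99, -0.0]
ft_force: [0.4, 0.2, 0.4]
opening: 0.602
```

```bash
python3 -c "
from h import *
st()
go(N(-99.2,87.7,58))
for n in ('top','side'):
  P=tcp()[0]; print(n,proj(n,P+[0,0,-22]),proj(n,[P[0],P[1],55]))
p,d=eyes.read_camera('side'); crop(p,195,120,100,80,8,'pics/s13.png')
p,d=eyes.read_camera('top'); crop(p,195,140,75,72,8,'pics/t13.png')"
```

```text
17.55 N [-103.36   89.02  110.62] tool F [-0.49  0.11 -0.4 ] moment [-0.01  0.    0.  ]
t 17.55 tcp [473.6 145.9 110.6] yhead 106.26 F [0.4 0.2 0.4] op 0.602
shift cm [-0.42  -0.131  5.261]
top [207.94904854 206.49947742] [209.30692281 206.77046176]
side [210.44775795 142.15506567] [211.17667092 150.81494844]
```

View pics/s13.png

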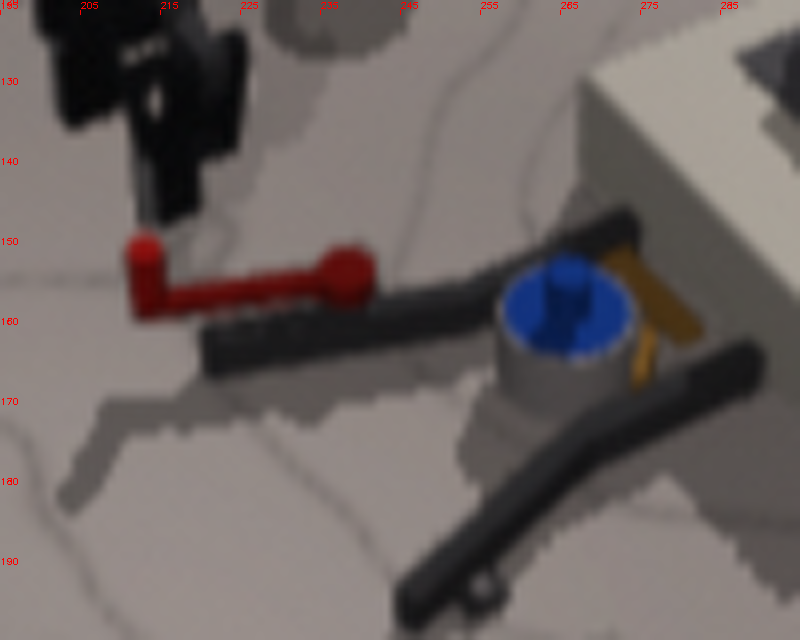

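View pics/t13.png

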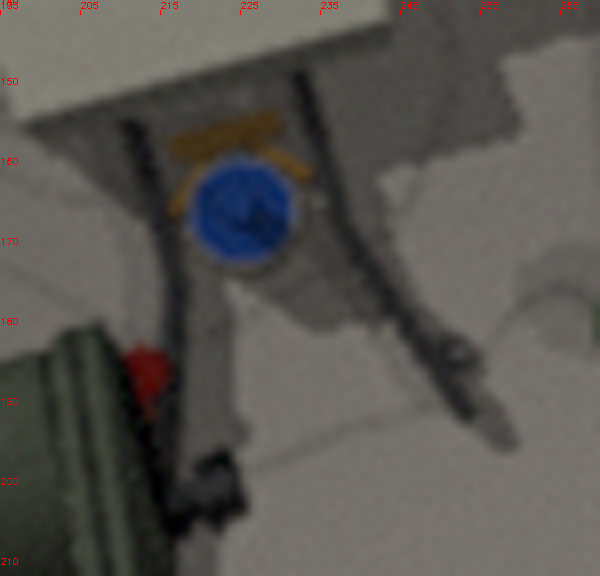

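```bash
python3 -c "
from h import *
g=lambda u,v,z: inN(atz('top',u-.44,v-.44,z))
c=g(225.12,166.25,32)
print('puck',c)
L=[g(216.6,166.6,22),g(221,160.4,22)];Rr=[g(226.9,158.5,22),g(233.4,162.2,22)]
for a,b in (L,Rr):
  d=(b-a)[:2];d/=np.linalg.norm(d);q=(c-a)[:2];print(a,b,np.degrees(np.arctan2(d[1],d[0])),'dist',d[0]*q[1]-d[1]*q[0])
import cv2
p=cv2.imread('pics/top0.png')
a=p[150:172,205:240];cv2.imwrite('pics/v0.png',cv2.resize(a,None,fx=20,fy=20,interpolation=cv2.INTER_CUBIC))
p,_=eyes.read_camera('top')
a=p[150:180,205:240];cv2.imwrite('pics/v1.png',cv2.resize(a*1,None,fx=20,fy=20,interpolation=cv2.INTER_CUBIC))
"
```

```text
puck [21.01384344  1.50911106 32.        ]
[29.83720815 31.16591987 22.        ] [46.75710871 10.25674373 22.        ] -51.019892454329245 dist -25.5146011797567
[ 47.46892572 -11.60489175  22.        ] [ 28.37442013 -30.03597407  22.        ] -136.0128394044292 dist -27.808444745657866
```

View pics/v1.png

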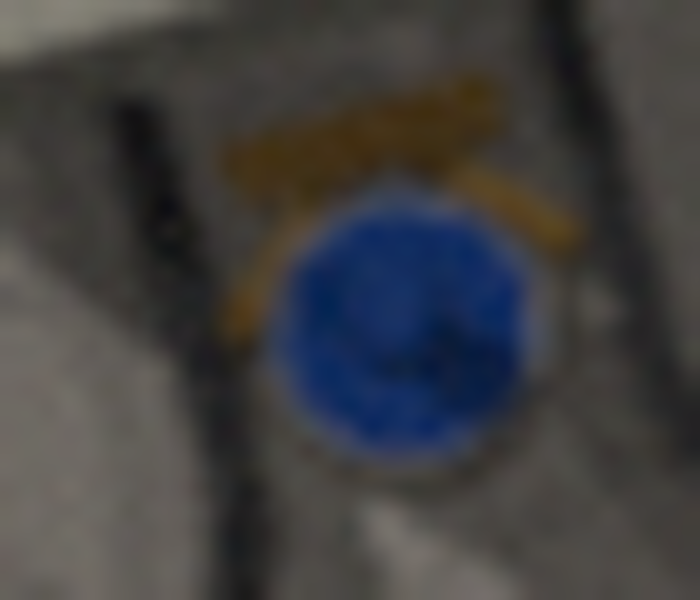

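View pics/v0.png

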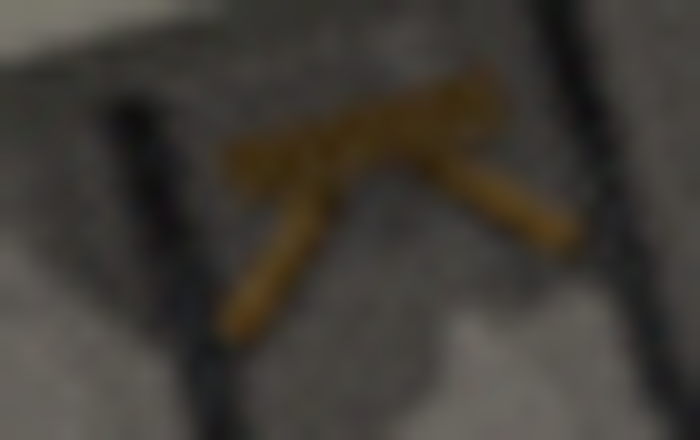

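Run:
```python
from h import *
print(inN(atz('side',265.3,157.9,32)))
p,_=eyes.read_camera('side')
cv2.imwrite('pics/w1.png',cv2.resize(p[145:180,250:295],None,fx=16,fy=16,interpolation=cv2.INTER_CUBIC))
# auto blue disc centroid before/after
import glob
def blue(im):
    h=cv2.cvtColor(im,cv2.COLOR_BGR2HSV);m=cv2.inRange(h,(105,120,40),(130,255,255));n,l,s,c=cv2.connectedComponentsWithStats(m);i=1+s[1:,4].argmax();cnt=max(cv2.findContours((l==i).astype(np.uint8),0,1)[0],key=len)
    return c[i],s[i],cv2.fitEllipse(cnt)
print('side now',blue(p)); print('top now',blue(eyes.read_camera('top')[0]))
print('top0',blue(cv2.imread('pics/top0.png')));print('side0',blue(cv2.imread('pics/side0.png')))
```

```text
[23.82651656  3.89243859 32.        ]
side now (array([87.001998, 18.000999]), array([  57,    7,   70,   23, 1001], dtype=int32), ((86.8642578125, 17.973182678222656), (17.909534454345703, 77.93827056884766), 85.19000244140625))
top now (array([445.19554455, 222.64356436]), array([420, 210,  48,  26, 808], dtype=int32), ((443.18359375, 222.54696655273438), (27.791810989379883, 51.933998107910156), 94.06693267822266))
top0 (array([445.12915129, 222.60516605]), array([420, 210,  48,  26, 813], dtype=int32), ((443.1543884277344, 222.509033203125), (28.0324649810791, 51.81171798706055), 93.80271911621094))
side0 (array([132.2136515,  12.2963374]), array([  74,    0,  114,   28, 1802], dtype=int32), ((131.40516662597656, 12.29013729095459), (17.7933349609375, 137.8958282470703), 83.11884307861328))
```

View pics/w1.png

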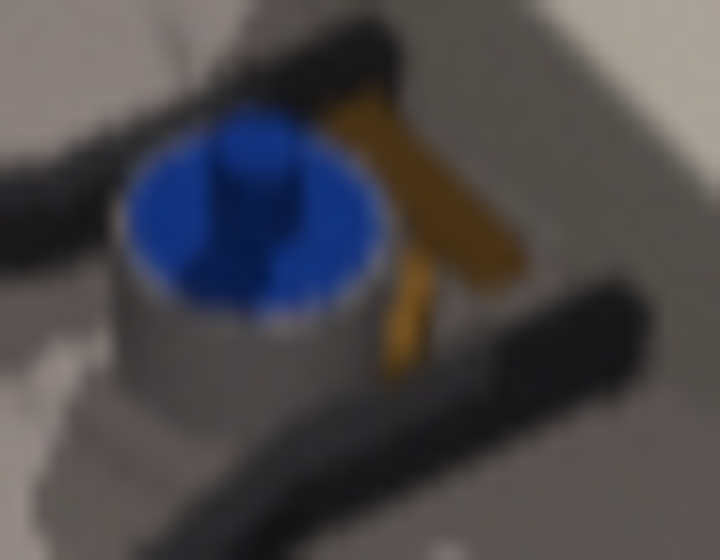

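Request:
servo_tool(
  plan=[-0.4,-1.0,0,0,-0.8,-2.0,0,0,-0.9,-2.1,0,0,-0.8,-2.0,0,0,-0.6,-1.4,0,0,0,-0.4,1.5,0,0,0,2.5,0,0,0,2.2,0,0,0,1.5,0,0,0,0.6,0],
  hand=0,
)

```text
clock: 18.63
ee_pos: [531.4, 68.8, 26.0]
eef_rot: [-0.002, -0.14, 0.99, 0.0]
ft_force: [-1.0, 0.1, -0.5]
opening: 0.0
```

Request:
servo_tool(
  plan=[0,0,0,0,0,0,0,0],
)

```text
clock: 18.8
ee_pos: [533.0, 69.4, 28.5]
eef_rot: [0.0, -0.14, 0.99, 0.0]
ft_force: [0.4, -0.2, 1.2]
opening: -0.0
```

```bash
python3 -c "
from h import *
st();go(N(-19,0,26.5))"
```

```text
18.8 N [-67.93  -1.08  28.5 ] tool F [-0.31 -0.31 -1.25] moment [-0.02  0.01  0.04]
t 18.8 tcp [533.   69.4  28.5] yhead 106.14 F [ 0.4 -0.2  1.2] op -0.0
shift cm [-4.892  0.127  0.203]
```

Request:
servo_tool(
  plan=[-0.5,0.12,0.1,0,-1.0,0,0,0,-1.2,0,0,0,-1.0,0,0,0,-0.7,0,0,0,-0.4,0,0,0,-0.25,0,0,0,0,0,0,0,0,0,0,0],
)

```text
clock: 19.55
ee_pos: [580.2, 84.9, 27.1]
eef_rot: [-0.0, -0.141, 0.99, 0.0]
ft_force: [-1.2, 0.7, 0.8]
opening: 0.0
```

```bash
python3 -c "
from h import *
st()"
```

```text
19.55 N [-18.27   0.47  27.08] tool F [ 0.93  1.03 -0.78] moment [-0.06 -0.03  0.07]
```

Request:
servo_tool(
  plan=[-0.15,0,0,0,-0.15,0,0,0,-0.1,0,0,0,0,0,0,0],
)

```text
clock: 19.88
ee_pos: [583.4, 85.7, 27.1]
eef_rot: [-0.001, -0.141, 0.99, -0.0]
ft_force: [-3.0, -1.7, 2.3]
opening: -0.0
```

```bash
python3 -c "
from h import *
st()"
```

```text
19.88 N [-15.04   0.34  27.09] tool F [ 3.32 -0.83 -2.33] moment [0.08 0.51 0.01]
```

Request:
servo_tool(
  plan=[-0.05,0,0,0,0,0,0,0],
)

```text
clock: 20.05
ee_pos: [583.4, 85.7, 27.1]
eef_rot: [-0.002, -0.141, 0.99, -0.0]
ft_force: [-4.6, -1.8, 3.8]
opening: -0.004
```

```bash
python3 -c "
from h import *
st()"
```

```text
20.05 N [-14.99   0.32  27.08] tool F [ 4.98 -0.46 -3.76] moment [0.2  0.81 0.04]
```

Request:
servo_tool(
  plan=[0,-0.05,0,0,0,-0.05,0,0,0,0,0,0],
)

```text
clock: 20.3
ee_pos: [584.0, 84.9, 27.1]
eef_rot: [-0.001, -0.141, 0.99, 0.0]
ft_force: [-6.1, -1.4, 3.9]
opening: -0.001
```

```bash
python3 -c "
from h import *
st()"
```

```text
20.3 N [-14.61  -0.58  27.07] tool F [ 6.25  0.32 -3.84] moment [0.04 0.86 0.04]
```

Request:
servo_tool(
  plan=[0,-0.05,0,0,0,-0.05,0,0,0,0,0,0],
)

```text
clock: 20.55
ee_pos: [584.8, 84.0, 27.1]
eef_rot: [-0.001, -0.141, 0.99, -0.0]
ft_force: [-4.8, -1.6, 2.5]
opening: 0.0
```

```bash
python3 -c "
from h import *
st()"
```

```text
20.55 N [-14.17  -1.69  27.06] tool F [ 5.07 -0.22 -2.46] moment [0.05 0.81 0.07]
```

Request:
servo_tool(
  plan=[0,-0.05,0,0,0,-0.05,0,0,0,0,0,0],
)

```text
clock: 20.8
ee_pos: [585.5, 83.1, 27.1]
eef_rot: [-0.0, -0.141, 0.99, -0.0]
ft_force: [-5.0, -2.9, 2.9]
opening: 0.001
```

```bash
python3 -c "
from h import *
st()"
```

```text
20.8 N [-13.74  -2.74  27.05] tool F [ 5.62 -1.4  -2.88] moment [ 0.06  0.76 -0.02]
```

Request:
servo_tool(
  plan=[0,-0.05,0,0,0,-0.05,0,0,0,0,0,0],
)

```text
clock: 21.05
ee_pos: [585.6, 82.8, 27.0]
eef_rot: [-0.001, -0.14, 0.99, 0.0]
ft_force: [-5.1, 0.8, 1.9]
opening: 0.001
```

```bash
python3 -c "
from h import *
st()"
```

```text
21.05 N [-13.76  -3.09  27.03] tool F [ 4.64  2.2  -1.93] moment [-0.33  0.7  -0.02]
```

Request:
servo_tool(
  plan=[-0.03,0.06,0,0,-0.03,0,0,0,0,0,0,0],
)

```text
clock: 21.3
ee_pos: [585.6, 82.9, 27.0]
eef_rot: [-0.001, -0.141, 0.99, 0.0]
ft_force: [-5.9, -1.3, 3.0]
opening: -0.001
```

```bash
python3 -c "
from h import *
st()"
```

```text
21.3 N [-13.73  -2.92  27.04] tool F [ 6.02  0.36 -2.99] moment [-0.04  0.95 -0.04]
```

Request:
servo_tool(
  plan=[-0.03,0,0,0,0,0,0,0,0,0,0,0],
)

```text
clock: 21.55
ee_pos: [585.6, 82.9, 27.0]
eef_rot: [-0.001, -0.141, 0.99, 0.0]
ft_force: [-7.3, -1.6, 3.6]
opening: -0.001
```

```bash
python3 -c "
from h import *
st()"
```

```text
21.55 N [-13.71  -2.94  27.03] tool F [ 7.5   0.48 -3.56] moment [-0.06  1.03 -0.03]
```

Request:
servo_tool(
  plan=[0,0.05,0,0,0,0.05,0,0,0,0,0,0],
)

```text
clock: 21.8
ee_pos: [585.5, 83.1, 27.0]
eef_rot: [-0.001, -0.141, 0.99, -0.001]
ft_force: [-5.5, -5.5, 3.8]
opening: 0.001
```

```bash
python3 -c "
from h import *
st()"
```

```text
21.8 N [-13.69  -2.71  27.01] tool F [ 6.85 -3.74 -3.73] moment [0.49 1.07 0.01]
```

Request:
servo_tool(
  plan=[0,0.05,0,0,0,0.05,0,0,0,0,0,0],
)

```text
clock: 22.05
ee_pos: [585.1, 83.8, 27.0]
eef_rot: [-0.001, -0.141, 0.99, -0.001]
ft_force: [-6.9, -7.9, 3.5]
opening: -0.002
```

```bash
python3 -c "
from h import *
st()"
```

```text
22.05 N [-13.94  -2.    26.96] tool F [ 8.88 -5.63 -3.47] moment [0.66 1.18 0.03]
```

Request:
servo_tool(
  plan=[0,-0.05,0,0,0,-0.06,0,0,0,-0.05,0,0,0,0,0,0],
)

```text
clock: 22.38
ee_pos: [585.5, 83.1, 26.9]
eef_rot: [-0.001, -0.141, 0.99, -0.0]
ft_force: [-6.1, -2.6, 3.1]
opening: 0.002
```

```bash
python3 -c "
from h import *
st()"
```

```text
22.38 N [-13.73  -2.78  26.95] tool F [ 6.61 -0.8  -3.06] moment [0.09 1.04 0.02]
```

Request:
servo_tool(
  plan=[0,-0.05,0,0,0,-0.05,0,0,0,0,0,0],
)

```text
clock: 22.63
ee_pos: [585.6, 82.9, 27.0]
eef_rot: [-0.001, -0.14, 0.99, 0.0]
ft_force: [-7.4, -0.4, 3.4]
opening: -0.001
```

```bash
python3 -c "
from h import *
st()"
```

```text
22.63 N [-13.67  -2.99  27.  ] tool F [ 7.21  1.66 -3.38] moment [-0.41  1.05 -0.07]
```

Request:
servo_tool(
  plan=[-0.03,0.04,0,0,-0.03,0,0,0,0,0,0,0],
)

```text
clock: 22.88
ee_pos: [585.6, 82.9, 27.0]
eef_rot: [-0.002, -0.141, 0.99, 0.0]
ft_force: [-8.1, -2.2, 4.9]
opening: -0.002
```

```bash
python3 -c "
from h import *
st()"
```

```text
22.88 N [-13.66  -2.93  26.98] tool F [ 8.41  0.18 -4.86] moment [-0.1   1.23 -0.01]
```

Request:
servo_tool(
  plan=[0,0,0,0,0,0,0,0],
)

```text
clock: 23.05
ee_pos: [585.6, 83.0, 26.9]
eef_rot: [-0.002, -0.141, 0.99, 0.0]
ft_force: [-8.1, -2.2, 5.2]
opening: 0.003
```

```bash
python3 -c "
from h import *
st()"
```

```text
23.05 N [-13.67  -2.91  26.93] tool F [ 8.43  0.2  -5.16] moment [-0.18  1.2  -0.07]
```

Request:
servo_tool(
  plan=[-0.04,0,0,0,0,0,0,0,0,0,0,0],
)

```text
clock: 23.3
ee_pos: [585.6, 83.0, 27.0]
eef_rot: [-0.002, -0.141, 0.99, 0.0]
ft_force: [-8.4, -0.8, 5.5]
opening: -0.002
```

```bash
python3 -c "
from h import *
st()"
```

```text
23.3 N [-13.66  -2.92  26.96] tool F [ 8.35  1.63 -5.43] moment [-0.16  1.32 -0.06]
```

Request:
servo_tool(
  plan=[-0.02,0,0,0,0,0,0,0,0,0,0,0,0,0,0,0,0,0,0,0,0,0,0,0],
)

```text
clock: 23.8
ee_pos: [585.6, 82.9, 26.9]
eef_rot: [-0.003, -0.141, 0.99, 0.0]
ft_force: [-9.8, -1.8, 5.7]
opening: -0.0
```

```bash
python3 -c "
from h import *
st()"
```

```text
23.8 N [-13.67  -2.94  26.94] tool F [ 9.97  0.99 -5.63] moment [-0.09  1.43  0.04]
```

Request:
servo_tool(
  plan=[0,0,0,0,0,0,0,0,0,0,0,0,0,0,0,0,0,0,0,0,0,0,0,0,0,0,0,0,0,0,0,0,0,0,0,0,0,0,0,0],
)

```text
clock: 24.63
ee_pos: [585.6, 83.0, 27.0]
eef_rot: [-0.003, -0.141, 0.99, 0.0]
ft_force: [-8.9, -2.3, 5.6]
opening: -0.0
```

```bash
python3 -c "
from h import *
st()"
```

```text
24.63 N [-13.66  -2.91  26.96] tool F [ 9.2   0.28 -5.59] moment [-0.11  1.37  0.03]
```

Request:
servo_tool(
  plan=[-0.02,0,0,0,0,0,0,0,0,0,0,0,0,0,0,0,0,0,0,0,0,0,0,0,0,0,0,0,0,0,0,0,0,0,0,0,0,0,0,0],
)

```text
clock: 25.47
ee_pos: [585.6, 83.0, 27.0]
eef_rot: [-0.003, -0.141, 0.99, 0.0]
ft_force: [-8.6, -2.0, 6.0]
opening: 0.002
```

```bash
python3 -c "
from h import *
st()"
```

```text
25.47 N [-13.65  -2.9   26.95] tool F [ 8.84  0.53 -5.9 ] moment [-0.05  1.5  -0.03]
```

Request:
servo_tool(
  plan=[0.2,0,0,0,0.6,0,0,0,1.2,0,0,0,1.5,0,0,0,1.5,0,0,0,0.5,0,-1.5,0,0.5,0,-2.5,0,0,0,-3,0,0,0,-1.5,0,0,0,0,0],
)

```text
clock: 26.3
ee_pos: [534.5, 67.1, 116.4]
eef_rot: [0.006, -0.141, 0.99, -0.0]
ft_force: [0.1, -0.4, -0.4]
opening: -0.001
```

Request:
servo_tool(
  plan=[0.5,1.4,0,0,0.8,2.2,0,0,0.8,2.2,0,0,0.6,1.8,0,0,0.3,1.2,0,0,0,0,0,0,0,0,0,0],
  hand=0.6,
)

```text
clock: 26.88
ee_pos: [477.1, 143.3, 111.6]
eef_rot: [-0.0, -0.141, 0.99, -0.0]
ft_force: [0.8, -0.3, 0.9]
opening: 0.598
```

```bash
sed -i 's/^NX,NY,NA=.*/NX,NY,NA=598.2,88.5,0.2855/' h.py
python3 - <<'E'
from h import *
st()
go(N(-99.2,87.7,58))
p,_=eyes.read_camera('side')
cv2.imwrite('pics/w2.png',cv2.resize(p[145:180,250:295],None,fx=16,fy=16,interpolation=cv2.INTER_CUBIC))
crop(p,195,120,60,50,10,'pics/s14.png')
p,_=eyes.read_camera('top')
cv2.imwrite('pics/v2.png',cv2.resize(p[150:180,205:240],None,fx=20,fy=20,interpolation=cv2.INTER_CUBIC))
print(proj('side',[*tcp()[0][:2],55]),proj('side',N(-99.2,87.7,55)))
E
```

```text
26.88 N [-100.78   86.74  111.62] tool F [-0.66 -0.53 -0.85] moment [ 0.01  0.01 -0.02]
t 26.8833 tcp [477.1 143.3 111.6] yhead 106.26 F [ 0.8 -0.3  0.9] op 0.598
shift cm [-0.159  0.097  5.362]
[212.86308881 151.35123686] [212.89624892 150.79435369]
```

View pics/v2.png

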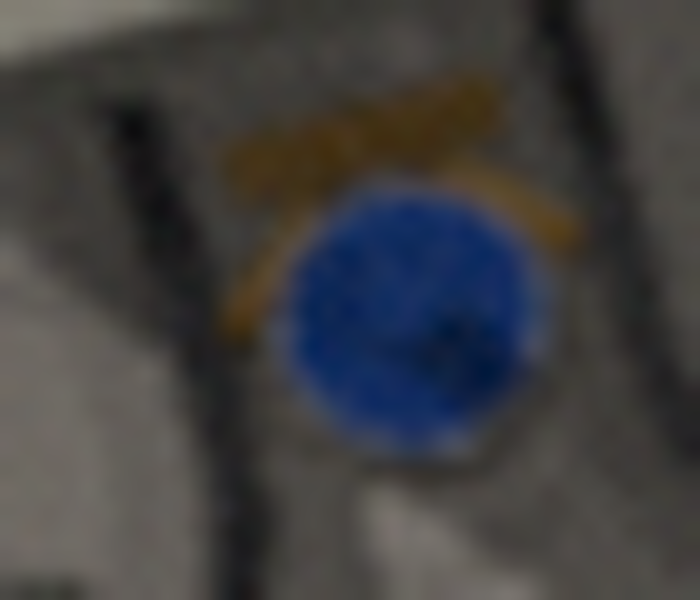

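View pics/w2.png

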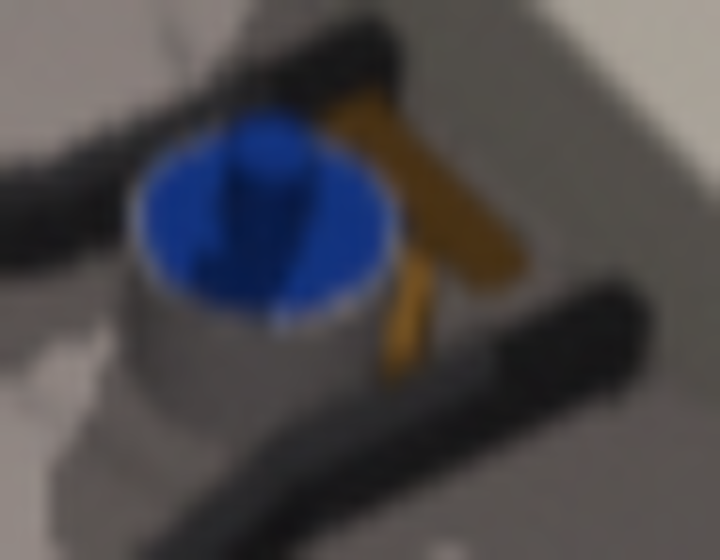

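View pics/s14.png

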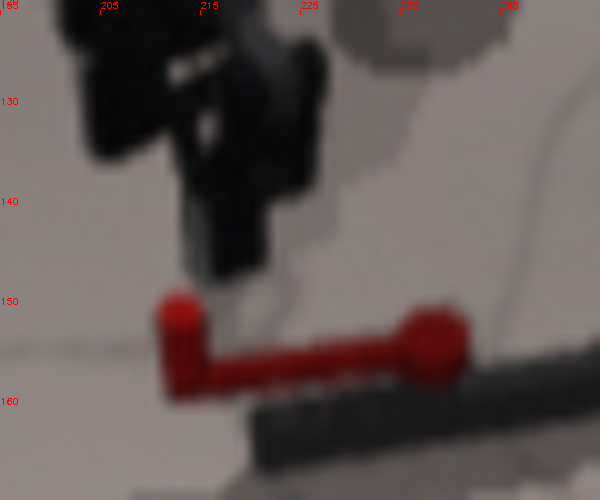

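Request:
servo_tool(
  plan=[-0.16,0.1,1.0,0,0,0,1.8,0,0,0,1.5,0,0,0,0.8,0,0,0,0.2,0,0,0,0,0],
)

```text
clock: 27.48
ee_pos: [478.5, 143.9, 58.4]
eef_rot: [-0.001, -0.14, 0.99, -0.0]
ft_force: [0.2, 0.1, 0.5]
opening: 0.599
```

Request:
servo_tool(
  plan=[0,0,0,0,0,0,0,0,0,0,0,0,0,0,0,0,0,0,0,0],
  hand=0,
  newtons=20,
)

```text
clock: 27.9
ee_pos: [478.9, 144.4, 59.9]
eef_rot: [0.001, -0.141, 0.99, 0.0]
ft_force: [0.3, -0.4, 2.9]
opening: 0.152
```

Run:
```python
from h import *
st(); print(tcp()[2]['opening'])
p,_=eyes.read_camera('side')
crop(p,195,120,60,50,10,'pics/s15.png')
```

```text
27.9 N [-98.69  87.18  59.89] tool F [-0.17 -0.48 -2.86] moment [-0.01  0.01  0.01]
0.15245968933338847
```

View pics/s15.png

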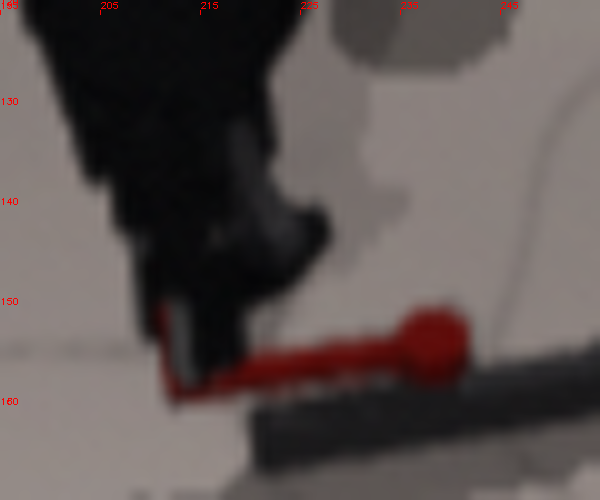

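Run:
```python
from h import *
a=np.linspace(1.936,0,25)
X=-32-72*np.sin(a);Y=62-72*np.cos(a)
for i in range(24): print(i,round(a[i+1],2),'tx %.2f ty %.2f'%(-(X[i+1]-X[i])/10,(Y[i+1]-Y[i])/10))
```

```text
0 1.86 tx 0.19 ty -0.55
1 1.77 tx 0.14 ty -0.56
2 1.69 tx 0.09 ty -0.57
3 1.61 tx 0.05 ty -0.58
4 1.53 tx 0.00 ty -0.58
5 1.45 tx -0.05 ty -0.58
6 1.37 tx -0.09 ty -0.57
7 1.29 tx -0.14 ty -0.56
8 1.21 tx -0.18 ty -0.55
9 1.13 tx -0.23 ty -0.53
10 1.05 tx -0.27 ty -0.51
11 0.97 tx -0.31 ty -0.49
12 0.89 tx -0.35 ty -0.46
13 0.81 tx -0.38 ty -0.44
14 0.73 tx -0.42 ty -0.40
15 0.65 tx -0.45 ty -0.37
16 0.56 tx -0.48 ty -0.33
17 0.48 tx -0.50 ty -0.29
18 0.4 tx -0.52 ty -0.25
19 0.32 tx -0.54 ty -0.21
20 0.24 tx -0.56 ty -0.16
21 0.16 tx -0.57 ty -0.12
22 0.08 tx -0.58 ty -0.07
23 0.0 tx -0.58 ty -0.02
```

Request:
servo_tool(
  plan=[0.19,-0.55,0,0,0.14,-0.56,0,0,0.09,-0.57,0,0,0.05,-0.58,0,0,0,-0.58,0,0,-0.05,-0.58,0,0,0,0,0,0],
)

```text
clock: 28.53
ee_pos: [482.7, 108.9, 59.6]
eef_rot: [-0.002, -0.14, 0.99, -0.0]
ft_force: [-4.3, -1.4, 9.2]
opening: 0.151
```

Run:
```python
from h import *
st(); print(tcp()[2]['opening'], N(-32-72*np.sin(1.45),62-72*np.cos(1.45),0), inN(tcp()[0])-[-32-72*np.sin(1.45),62-72*np.cos(1.45),0])
```

```text
28.53 N [-105.1    52.09   59.59] tool F [ 4.56 -0.13 -9.21] moment [ 0.09  0.66 -0.05]
0.15092693489625567 [483.89527911 110.52279545   0.        ] [-1.62777056 -1.23362671 59.58755104]
```

Request:
servo_tool(
  plan=[0.05,-0.57,-0.1,0,-0.09,-0.56,-0.1,0,-0.18,-0.55,0,0,-0.23,-0.53,0,0,-0.27,-0.51,0,0,-0.31,-0.49,0,0,0,0,0,0],
)

```text
clock: 29.12
ee_pos: [502.0, 80.7, 60.3]
eef_rot: [-0.002, -0.141, 0.99, -0.001]
ft_force: [-2.9, -4.1, -10.7]
opening: 0.152
```

Run:
```python
from h import *
st(); print(tcp()[2]['opening'])
P=inN(tcp()[0]); d=P[:2]-[-32,62]; print(np.hypot(*d),np.arctan2(-d[0],-d[1]))
```

```text
29.12 N [-94.46  19.59  60.34] tool F [ 3.93 -3.14 10.67] moment [ 0.43  0.63 -0.07]
0.15200173959593544
75.4941818456011 0.9742870027786358
```

Request:
servo_tool(
  plan=[-0.33,-0.46,0.1,0,-0.38,-0.44,0,0,-0.42,-0.4,0,0,-0.45,-0.37,0,0,-0.48,-0.33,0,0,-0.5,-0.29,0,0,0,0,0,0],
)

```text
clock: 29.7
ee_pos: [535.9, 67.4, 60.5]
eef_rot: [0.002, -0.141, 0.99, -0.0]
ft_force: [-1.1, -0.7, -3.9]
opening: 0.151
```

Run:
```python
from h import *
st(); print(tcp()[2]['opening'])
P=inN(tcp()[0]); d=P[:2]-[-32,62]; print(np.hypot(*d),np.arctan2(-d[0],-d[1]))
p,_=eyes.read_camera('side')
crop(p,205,120,100,80,8,'pics/s16.png')
```

```text
29.7 N [-65.73  -2.72  60.54] tool F [ 1.22 -0.36  3.94] moment [-0.12  0.12 -0.17]
0.15106346316593872
72.97641999660718 0.4804058485315409
```

View pics/s16.png

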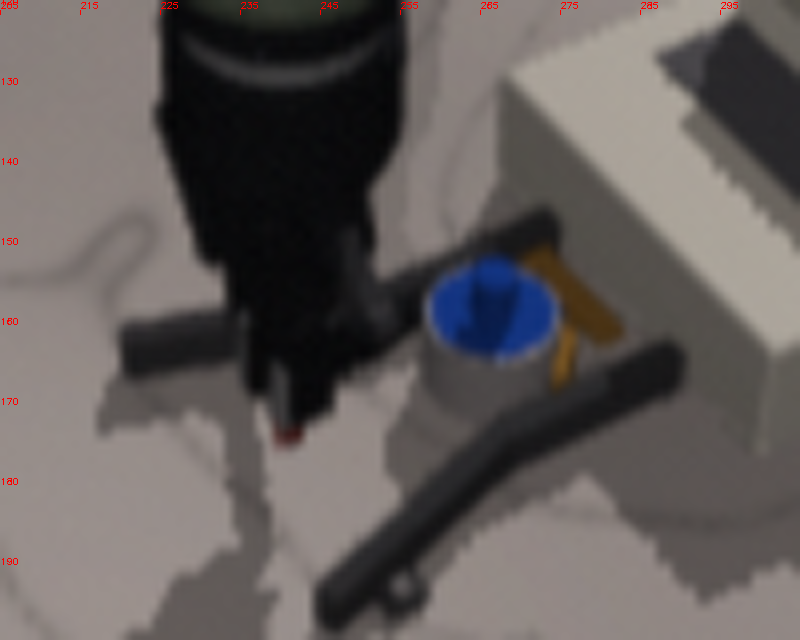

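Request:
servo_tool(
  plan=[-0.52,-0.25,0.03,0,-0.54,-0.21,0,0,-0.56,-0.16,0,0,-0.57,-0.12,0,0,0,0,0,0],
)

```text
clock: 30.17
ee_pos: [558.8, 67.2, 60.5]
eef_rot: [0.001, -0.14, 0.99, 0.001]
ft_force: [-0.7, 4.4, 0.6]
opening: 0.155
```

Run:
```python
from h import *
st(); print(tcp()[2]['opening'])
P=inN(tcp()[0]); d=P[:2]-[-32,62]; print(np.hypot(*d),np.arctan2(-d[0],-d[1]))
```

```text
30.17 N [-43.82  -9.38  60.45] tool F [-0.53  4.39 -0.62] moment [-0.73  0.03 -0.1 ]
0.15463228922101044
72.35198424734021 0.16415555048519706
```

Request:
servo_tool(
  plan=[-0.4,-0.06,0,0,-0.4,-0.03,0,0,0,0,0,0],
)

```text
clock: 30.42
ee_pos: [565.3, 68.6, 60.3]
eef_rot: [-0.0, -0.14, 0.99, 0.001]
ft_force: [-4.2, 5.7, 3.3]
opening: 0.154
```

Run:
```python
from h import *
st(); print(tcp()[2]['opening'])
P=inN(tcp()[0]); d=P[:2]-[-32,62]; print(np.hypot(*d),np.arctan2(-d[0],-d[1]))
```

```text
30.42 N [-37.22  -9.84  60.33] tool F [ 2.49  6.68 -3.28] moment [-0.93  0.44 -0.07]
0.1542111809525239
72.02999296054709 0.07257367268481354
```

Request:
servo_tool(
  plan=[-0.2,0.1,0,0,-0.1,0,0,0,0,0,0,0],
)

```text
clock: 30.67
ee_pos: [565.5, 68.7, 60.3]
eef_rot: [-0.003, -0.141, 0.99, -0.0]
ft_force: [-8.5, -1.0, 6.3]
opening: 0.157
```

Run:
```python
from h import *
st()
```

```text
30.67 N [-36.98  -9.75  60.3 ] tool F [ 8.53  1.38 -6.21] moment [-0.22  1.34 -0.06]
```

Request:
servo_tool(
  plan=[-0.1,0,0,0,-0.1,0,0,0,0,0,0,0],
)

```text
clock: 30.92
ee_pos: [565.8, 68.8, 60.2]
eef_rot: [-0.005, -0.141, 0.99, -0.001]
ft_force: [-11.4, -1.9, 9.2]
opening: 0.154
```

Run:
```python
from h import *
st()
```

```text
30.92 N [-36.59  -9.75  60.2 ] tool F [11.53  1.34 -9.11] moment [-0.1   1.93  0.04]
```

Run:
```python
from h import *
p,_=eyes.read_camera('side')
crop(p,205,130,90,70,8,'pics/s17.png')
p,_=eyes.read_camera('top')
crop(p,195,140,75,72,8,'pics/t17.png')
```

```text
(no output)
```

View pics/s17.png

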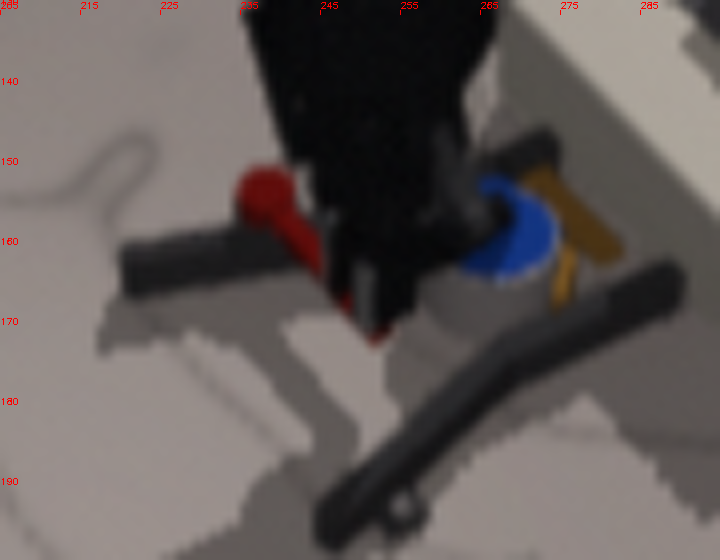

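Run:
```python
from h import *
for a in(0,.05,.1): print(a,proj('side',N(-32-72*np.sin(a),62-72*np.cos(a),25)),proj('side',N(-32-79*np.sin(a),62-79*np.cos(a),21)))
print(proj('side',N(-32,62,29)), proj('side',tcp()[0]-[0,0,22]))
```

```text
0 [251.62517364 170.56056714] [252.95293749 173.1030752 ]
0.05 [250.52376889 171.04554712] [251.74521444 173.63859343]
0.1 [249.38807351 171.48947811] [250.49947661 174.12890193]
[238.15895352 153.83625926] [250.26623374 167.96068138]
```

Run:
```python
from h import *
from scipy.optimize import least_squares
P=np.array([(-98.69,87.18),(-105.1,52.09),(-94.46,19.59),(-65.73,-2.72),(-43.82,-9.38),(-36.98,-9.75)])
s=least_squares(lambda c:np.hypot(*(P-c).T)-72,[-32,62]);print(s.x,s.fun)
d=P-s.x;print(np.arctan2(-d[:,0],-d[:,1]))
```

```text
[-33.38707975  61.25738957] [-1.74010301  0.29650035  1.93289486 -0.31198938 -0.59631221 -0.90176901]
[1.94867878 1.44365136 0.97207836 0.46806718 0.14663673 0.05055613]
```

Request:
servo_tool(
  plan=[0,0,0,0,0,0,0,0,0,0,0,0,0,0,0,0],
  hand=0.5,
)

```text
clock: 31.35
ee_pos: [570.6, 70.0, 60.3]
eef_rot: [0.001, -0.141, 0.99, -0.0]
ft_force: [-0.5, 0.5, -0.2]
opening: 0.503
```

Run:
```python
from h import *
st()
```

```text
31.35 N [-31.71  -9.99  60.29] tool F [0.37 0.65 0.23] moment [ 0.05 -0.01 -0.01]
```

Request:
servo_tool(
  plan=[0,0,-1,0,0,0,-2,0,0.5,0,-2,0,2,0,-1,0,3,0,0,0,3,0,0,0,2,0,0,0,1,0,0,0,0,0,0,0],
  hand=0,
)

```text
clock: 32.1
ee_pos: [457.5, 37.7, 120.6]
eef_rot: [0.0, -0.14, 0.99, -0.0]
ft_force: [-0.4, 0.2, 0.0]
opening: 0.002
```

Run:
```python
from h import *
st()
p,_=eyes.read_camera('side')
crop(p,205,130,90,70,8,'pics/s18.png')
p,_=eyes.read_camera('top')
crop(p,195,140,75,72,8,'pics/t18.png')
for a in(0,.05,.1): print(a,[proj(n,N(-32-72*np.sin(a),62-72*np.cos(a),55)) for n in('side','top')])
```

```text
32.1 N [-149.35   -9.13  120.56] tool F [ 0.35  0.35 -0.  ] moment [ 0.    0.03 -0.04]
0 [array([251.8219639 , 163.23065034]), array([231.86228203, 178.57485611])]
0.05 [array([250.69764346, 163.71770125]), array([232.12561614, 179.58572585])]
0.1 [array([249.53824708, 164.1635029 ]), array([232.33784148, 180.60909654])]
```

View pics/s18.png

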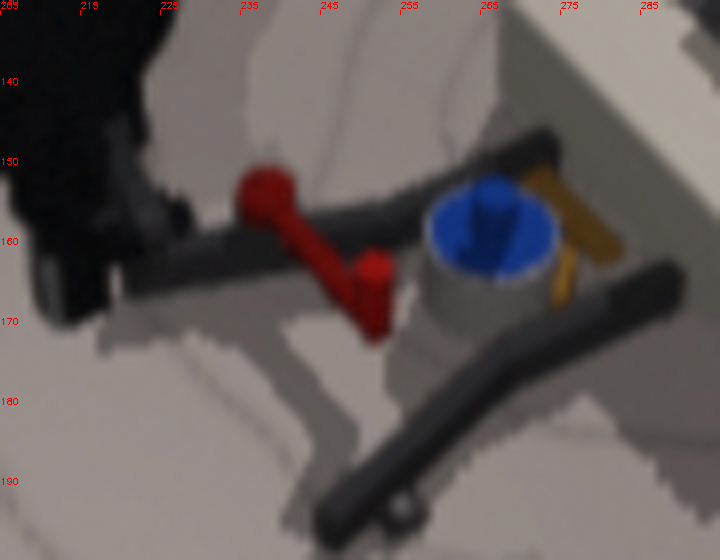

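View pics/t18.png

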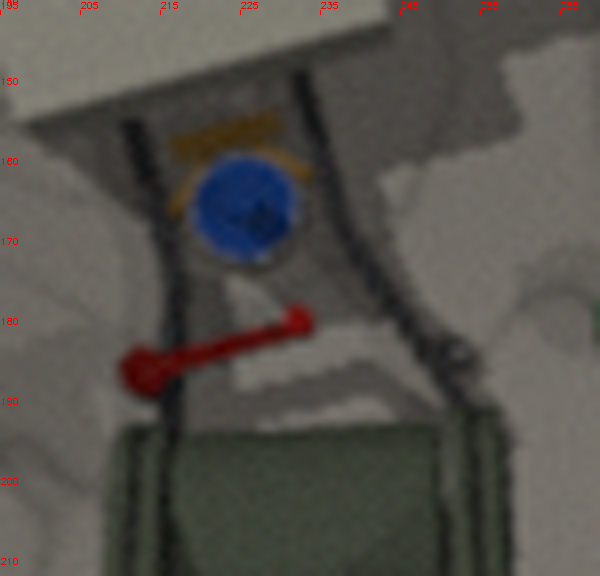

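Request:
servo_tool(
  plan=[-1.0,0,2,0,-2,0,2,0,-2.4,0,1.5,0,-1.8,0,0.6,0,-1.2,0,0,0,-0.6,0,0,0,0,0,0,0,0,0,0,0],
)

```text
clock: 32.87
ee_pos: [545.7, 63.3, 58.8]
eef_rot: [-0.0, -0.141, 0.99, 0.0]
ft_force: [-0.7, 0.0, 0.1]
opening: -0.001
```

Run:
```python
from h import *
st()
print(proj('top',N(-32,62,32)),proj('side',N(-32,62,32)))
```

```text
32.87 N [-57.44  -9.41  58.76] tool F [ 0.62  0.23 -0.12] moment [0.   0.02 0.01]
[212.44585092 185.01891049] [238.15079467 153.10534563]
```

Request:
servo_tool(
  plan=[-0.3,0,0,0,-0.1,0,0,0,-0.1,0,0,0,0,0,0,0],
)

```text
clock: 33.2
ee_pos: [550.1, 64.5, 59.2]
eef_rot: [0.0, -0.141, 0.99, 0.0]
ft_force: [0.4, -0.1, -0.0]
opening: -0.0
```

Run:
```python
from h import *
st()
```

```text
33.2 N [-52.9   -9.53  59.24] tool F [-0.37 -0.22  0.04] moment [ 0.02 -0.   -0.01]
```

Request:
servo_tool(
  plan=[-0.1,0,0,0,0,0,0,0],
)

```text
clock: 33.37
ee_pos: [550.8, 64.7, 59.0]
eef_rot: [-0.0, -0.141, 0.99, 0.0]
ft_force: [-1.7, -0.4, 0.7]
opening: -0.003
```

Run:
```python
from h import *
st()
```

```text
33.37 N [-52.18  -9.51  59.02] tool F [ 1.74  0.07 -0.68] moment [ 0.01  0.08 -0.02]
```

Request:
servo_tool(
  plan=[-0.1,0,0,0,0,0,0,0],
)

```text
clock: 33.53
ee_pos: [551.0, 64.8, 58.8]
eef_rot: [-0.001, -0.141, 0.99, -0.0]
ft_force: [-2.8, -1.7, 2.8]
opening: -0.004
```

Run:
```python
from h import *
st()
```

```text
33.53 N [-52.    -9.47  58.84] tool F [ 3.17 -0.84 -2.8 ] moment [0.11 0.57 0.05]
```

Request:
servo_tool(
  plan=[-0.1,0,0,0,-0.05,0,0,0,0,0,0,0],
)

```text
clock: 33.78
ee_pos: [551.1, 64.8, 58.7]
eef_rot: [-0.003, -0.141, 0.99, -0.0]
ft_force: [-6.5, -3.2, 5.5]
opening: -0.001
```

Run:
```python
from h import *
st()
```

```text
33.78 N [-51.84  -9.47  58.7 ] tool F [ 7.15 -1.29 -5.45] moment [0.23 1.16 0.03]
```

Request:
servo_tool(
  plan=[-0.1,0,0,0,0,0,0,0,0,0,0,0,0.3,0,0,0,1,0,0,0,2,0,-1,0,3,0,-2,0,3,0,-2,0,2,0,0,0,0,0,0,0],
)

```text
clock: 34.62
ee_pos: [442.0, 33.7, 109.6]
eef_rot: [-0.001, -0.14, 0.99, 0.0]
ft_force: [-0.2, 0.9, -0.9]
opening: 0.002
```

Request:
servo_tool(
  plan=[2,0,0,0,2,0,0,0,0,0,0,0,0,0,0,0,0,0,0,0],
)

```text
clock: 35.03
ee_pos: [409.1, 23.4, 109.1]
eef_rot: [0.001, -0.141, 0.99, -0.0]
ft_force: [0.1, 0.2, 1.1]
opening: -0.002
```

Run:
```python
from h import *
st()
p,_=eyes.read_camera('side'); cv2.imwrite('pics/sF.png',p)
crop(p,205,130,90,70,8,'pics/s19.png')
p,_=eyes.read_camera('top'); cv2.imwrite('pics/tF.png',p)
crop(p,195,140,75,72,8,'pics/t19.png')
```

```text
35.03 N [-199.75   -9.24  109.09] tool F [-0.2   0.2  -1.13] moment [ 0.04  0.   -0.03]
```

View pics/t19.png

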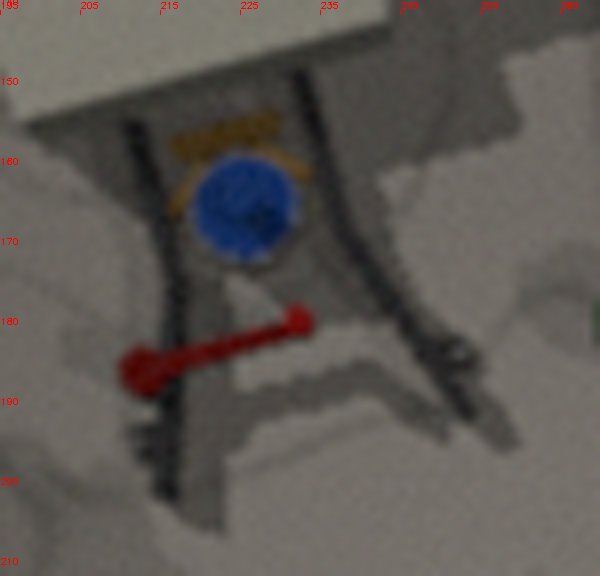

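View pics/s19.png

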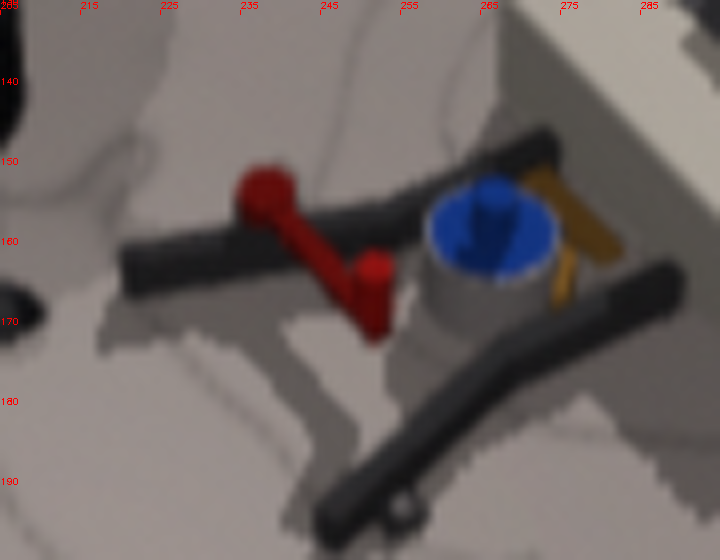

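View pics/sF.png

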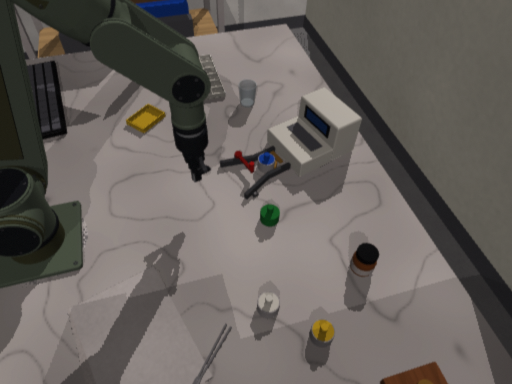

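```bash
python3 -c "
from bench import job_done
print(job_done())"
```

```text
the job is handed in; nothing more can be done
None
```

The blue puck is loaded in the V, the red latch is closed behind it, and the job was handed in at about 35 s with the arm clear.

- **Seating:** I set the puck upright in the mouth, slid it in by its knob, then pushed it from behind with the closed fingers. The first press, about 9.8 N, turned out to be against one face only. A sideways check let it move about 1.3 mm further in. After that it resisted movement both ways, so I take it to be against both faces.
- **Pressing:** I held the seated puck at about 9–10 N for roughly 2 s. The highest reading between moves was about 10 N forward, and about 11 N when the downward drag of the fingers is included.
- **Latch:** I swung the latch by its post and let go, then pushed it again. It stopped hard at about 7 N, where about 1 N normally moves it.
- **Final pictures:** They show the puck in the V and the latch lying across the guides. The green, white and yellow pucks, jar, beaker, dish and tweezers look unmoved by eye.
- **What disagreed:** The cameras and the arm differed by about 1–4 mm at the guides. The latch stopped 2–5 mm short of where my estimate put it. The top view shows the hinge shifted the same way, so I trusted the hard stop. I could not see the probe pin to confirm the seating directly.

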